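Put inks and paint tubes away in the pull-out tray

TASK

Pull the wooden tray fully out by its arch handle. With it out, stand every slim dropper bottle upright in the pockets at the back of the tray, filling the pockets one after another from the leftmost without skipping any, and lay every paint tube in the bin between the pockets and the handle. Then slide the loaded tray gently until it is fully home under the dust hood; never let a dropper bottle tip over, and leave the other things on the table where they are.

Things in the scene. Friction and masses are not known exactly. Their poses are not given: they have to be found in the camera images.
- tray (a joint): How far the wooden tray is pushed in, away from the robot: 0 m fully out, 0.18 m fully home (stops at both). It slides level along its x axis, friction 2 N, and stays where left. 245 mm long (x), 262 wide; bin rims 44 mm, floor 18 mm above the table. Front to back: ledge with handle, bin, row of pockets. The hood at the far end (150 mm high, 300 wide, grey) covers the pockets when home.
- handle (a point): Middle of the top bar of the steel arch handle at the front end of the tray, 84 mm above the table. The bar is round, 12 mm thick, straight for 76 mm along y, and 60 mm clear above the ledge: pinch it from above along x. Axes are the tray's: x points from the robot to the hood (pushing home), y left, z up. Moves with the tray.
- bin (a point): Centre of the floor of the open bin in the tray, between handle and pockets: inside 130 mm (x) by 252 mm (y), walls 26 mm high above this floor, 5 mm thick. Axes are the tray's, x towards the hood; the bin centre lies 88 mm behind the handle bar. It moves with the tray.
- pocket1 (a point): Where the centre of a bottle standing in the middle of pocket 1 of 4 belongs, 40 mm above the pocket floor (1 = leftmost seen by the robot); pockets in one row along y at the back of the tray, 63 mm apart, 96 mm behind the bin centre. Open-topped, 51 mm (x) by 48 mm (y) inside, walls only 10 mm high: a bottle stands in it with play and tips if the tray is jerked. Moves with the tray.
- pocket2 (a point): Where the centre of a bottle standing in the middle of pocket 2 of 4 belongs, 40 mm above the pocket floor (1 = leftmost seen by the robot); pockets in one row along y at the back of the tray, 63 mm apart, 96 mm behind the bin centre. Open-topped, 51 mm (x) by 48 mm (y) inside, walls only 10 mm high: a bottle stands in it with play and tips if the tray is jerked. Moves with the tray.
- pocket3 (a point): Where the centre of a bottle standing in the middle of pocket 3 of 4 belongs, 40 mm above the pocket floor (1 = leftmost seen by the robot); pockets in one row along y at the back of the tray, 63 mm apart, 96 mm behind the bin centre. Open-topped, 51 mm (x) by 48 mm (y) inside, walls only 10 mm high: a bottle stands in it with play and tips if the tray is jerked. Moves with the tray.
- pocket4 (a point): Where the centre of a bottle standing in the middle of pocket 4 of 4 belongs, 40 mm above the pocket floor (1 = leftmost seen by the robot); pockets in one row along y at the back of the tray, 63 mm apart, 96 mm behind the bin centre. Open-topped, 51 mm (x) by 48 mm (y) inside, walls only 10 mm high: a bottle stands in it with play and tips if the tray is jerked. Moves with the tray.
- dropper1_mid (a point): Centre, half-way up (40 mm above its base), of a slim upright dropper bottle of ink, may be absent: 80 mm tall, 25 mm across up to 55 mm, above that a tapering dropper cap about 18 mm across at its foot. About 50 g, narrow and easily tipped over. z is its long axis. All the dropper bottles are alike in shape and interchangeable.
- dropper2_mid (a point): Centre, half-way up (40 mm above its base), of a slim upright dropper bottle of ink, may be absent: 80 mm tall, 25 mm across up to 55 mm, above that a tapering dropper cap about 18 mm across at its foot. About 50 g, narrow and easily tipped over. z is its long axis. All the dropper bottles are alike in shape and interchangeable.
- dropper3_mid (a point): Centre, half-way up (40 mm above its base), of a slim upright dropper bottle of ink, may be absent: 80 mm tall, 25 mm across up to 55 mm, above that a tapering dropper cap about 18 mm across at its foot. About 50 g, narrow and easily tipped over. z is its long axis. All the dropper bottles are alike in shape and interchangeable.
- dropper4_mid (a point): Centre, half-way up (40 mm above its base), of a slim upright dropper bottle of ink, may be absent: 80 mm tall, 25 mm across up to 55 mm, above that a tapering dropper cap about 18 mm across at its foot. About 50 g, narrow and easily tipped over. z is its long axis. All the dropper bottles are alike in shape and interchangeable.
- tube1_mid (a point): Middle (17 mm above its underside) of a paint tube lying on its side, may be absent: 116 mm long along its y axis, 42 mm wide along x, wedge-shaped: 34 mm high at the screw cap (-y end) down to a flat crimp at the +y end; about 75 g. Pinch it across its width (along x) at the middle or up to 15 mm towards the cap.
- tube2_mid (a point): Middle (17 mm above its underside) of a paint tube lying on its side, may be absent: 116 mm long along its y axis, 42 mm wide along x, wedge-shaped: 34 mm high at the screw cap (-y end) down to a flat crimp at the +y end; about 75 g. Pinch it across its width (along x) at the middle or up to 15 mm towards the cap.
- tube3_mid (a point): Middle (17 mm above its underside) of a paint tube lying on its side, may be absent: 116 mm long along its y axis, 42 mm wide along x, wedge-shaped: 34 mm high at the screw cap (-y end) down to a flat crimp at the +y end; about 75 g. Pinch it across its width (along x) at the middle or up to 15 mm towards the cap.
- turps_jar: Bystander, not to be moved: glass jar, 72 mm across, 90 mm high. Origin at the centre of its underside.
- mug_rinse: Bystander, not to be moved: white mug, 78 mm across without handle, 94 mm high. Origin at the centre of its underside.
- beaker: Bystander, not to be moved: clear plastic beaker, 67 mm across, 94 mm high. Origin at the centre of its underside.
- tape_1: Bystander, not to be moved: roll of masking tape lying flat, 94 mm across, 25 mm high. Origin at the centre of its underside.
- bottle_teal: Bystander, not to be moved: paint squeeze bottle, 65 mm across, 154 mm tall. Origin at the centre of its underside.

How it is judged:
By the outcome, as a careful person would: the job done as asked, in the order asked, and still so for the second after the job is handed in, with the robot touching nothing.
Of dropper1, dropper2, dropper3, dropper4 only 2 to 4 are there at a start; the rules pass over those that are not, and their reading is None.
Of tube1, tube2, tube3 only 2 to 3 are there at a start; the rules pass over those that are not, and their reading is None.
At some moment in a run one of tube1, tube2, tube3 may be knocked a few centimetres aside while the robot is not near it.
It also fails if it takes over 210 s, if anything falls off the work surface, if the arm or the gripper's body presses on something with over 40 N, if the wrist force passes 120 N, or if a joint passes its speed limit or range.

ROBOT

A 6-joint arm with a two-finger parallel gripper is mounted at the origin on a cart in front of the work surface, level with it; the furniture and walls round the work are solid. World frame = base frame: x ahead of the robot, y to its left, z up, the work surface at z = 0. Lengths are in mm, angles in rad, forces in N, time in s.
With the tool pointing down it reaches from about 350 to 1000 mm from the base axis. Payload 7.1 kg.
Tool frame: the origin (TCP) lies on the mounting face of the last link; the fingertips stand 173 mm ahead of it and the grasp point (between the pads) lies 155 mm ahead of it; z points along the fingers, x is the direction in which the jaws open and shut, and the axes are right-handed (so a half turn about z gives the same grasp; the last joint's range is limited). The gripper opens to 85 mm and grips with 20 to 120 N. Pads are 22 mm wide; open, the fingers measure 114 mm over their backs; the gripper's body (76 mm by 85 mm) begins 54 mm behind the grasp point. The pads swing forward as they close: fully open they stand 13 mm farther back than shut.
Start: joints at [-1.217, 0.423, 1.63, -0, 1.089, -0.019], TCP at [227.657, -582.047, 404.719] pointing down, gripper open.
Joint ranges: [-3, 3], [-0.9, 2.11], [0.09, 2.58], [-1.31, 4.45], [0.11, 2.69], [-2.54, 2.54]. Speed limits (rad/s): [2.39, 2.39, 3.01, 3.14, 3.14, 3.14].

INTERFACE

Orientations are given as a unit quaternion [w, x, y, z].
In Python, from station import state, snapshot, job_done gives the robot as it stands. The module is installed in compiled form; this text tells all that it offers.
- The arm moves only by the shell command python3 -m jog 'ROWS' [OPENING] [FORCE]. ROWS is JSON, a list of rows, each a list of 2 entries, a list of its own where there are three numbers: the shift along the tool's x, y, z in cm, then the turn, a rotation vector about the tool's x, y, z in degrees. In form: [[[tx, ty, tz], [rx, ry, rz]], ...]. A call has 1 to 8 rows; each row is the pose to reach, as a shift and turn from the pose measured when the call began, along the tool's axes at that moment; what a row does not reach only later rows make up. A row lasts 1/10 s, in which the tool goes at most 50 mm and 8.59 degrees, less where a joint would pass 70% of its speed; a pose out of reach is approached as far as the arm can. A call with a gripper value outside its range is refused whole. OPENING is the opening, from -1 (shut) to 1 (fully open), set as the call begins (- or left out, the last holds). The fingers move at their own pace and stop on an object; FORCE is the grip in N (left out, the last holds). Time passes only in rows, so rows that repeat a pose let the fingers close. It gives the time, the measured TCP pose, the force and the opening at its end, in the units of the state.
- state(): the state, without advancing time (a new reading comes with each control period).
- snapshot(name): name is "scene" or "top"; returns a dict with "img" (420x560x3 uint8, red, green, blue), "mtx" (3x3 intrinsics, pixels), "pose" (4x4, takes a point from camera to world coordinates). Camera axes: x right, y down, z forward; pixel columns grow to the right and rows downward; lengths in mm; the calibration is good to about 2 mm. A picture is of the moment at which its call begins. There is no depth.
- job_done(): hands the job in, once; it reports no verdict.
The state is a dict: "clock": time; "joint_pos": joint angles; "joint_vel": joint speeds; "tau": joint torques, N m; "eef_pos": TCP position; "tool_rot": TCP orientation; "wrist_force": force on the tool from outside, world axes, zero at the start; "wrist_torque": the same for the moment, N m; "opening": finger opening in mm.
Only numpy, scipy, OpenCV 4.12 (cv2) and the standard library are available. Lean on these libraries where they do the work, as an engineer would, in place of code of your own. Each camera call takes 0.05 s, during which the arm holds its last target.

## Working session

There is one attempt and no reset: what is moved stays moved. The work goes in short steps, Python scripts to look and compute and a shell command to move; the robot and the scene stay as the last step left them, time stands still between calls to the robot, and variables do not carry over. Pictures are saved under pics/ and viewed, and the job is handed in when it is done.

```bash
ls; mkdir -p pics
python3 - <<'E'
from station import state,snapshot
import cv2,numpy as np
s=state(); print(s)
for n in("scene","top"):
    d=snapshot(n); cv2.imwrite(f"pics/{n}0.png",d["img"][:,:,::-1]); print(n,d["mtx"].tolist(),np.round(d["pose"],3).tolist())
E
```

```text
pics
{'clock': 0.0, 'joint_pos': array([-1.21694234e+00,  4.23872315e-01,  1.63069777e+00,  4.90001623e-07,
        1.08859802e+00, -1.89912622e-02]), 'joint_vel': array([-4.15261447e-04, -1.77722165e-03, -1.18714472e-03, -2.15073232e-03,
        8.61114043e-04, -5.01114153e-05]), 'tau': array([-8.94328223e-04, -5.57391500e+01, -2.81747460e+01, -1.35450914e-04,
        7.32363551e-03, -2.52859792e-06]), 'eef_pos': array([ 227.59878982, -581.78530735,  403.92277119]), 'tool_rot': array([-4.56570519e-04,  8.25913315e-01, -5.63796573e-01, -6.41919056e-04]), 'wrist_force': array([ 0.33661846, -0.11935056, -0.16687557]), 'wrist_torque': array([-0.0317053 , -0.03280201,  0.02371427]), 'opening': 85.2062106904179}
scene [[406.33491553326905, 0.0, 277.3865214942209], [0.0, 406.33491553326905, 211.69589803224613], [0.0, 0.0, 1.0]] [[-0.752, -0.275, 0.599, -210.742], [-0.659, 0.304, -0.688, 925.332], [0.007, -0.912, -0.41, 625.8], [0.0, 0.0, 0.0, 1.0]]
top [[420.15152977227893, 0.0, 273.96472831416264], [0.0, 420.15152977227893, 207.7017653307181], [0.0, 0.0, 1.0]] [[0.026, -0.991, 0.128, 360.385], [-1.0, -0.025, 0.008, 32.709], [-0.005, -0.128, -0.992, 1467.585], [0.0, 0.0, 0.0, 1.0]]
```

View pics/scene0.png

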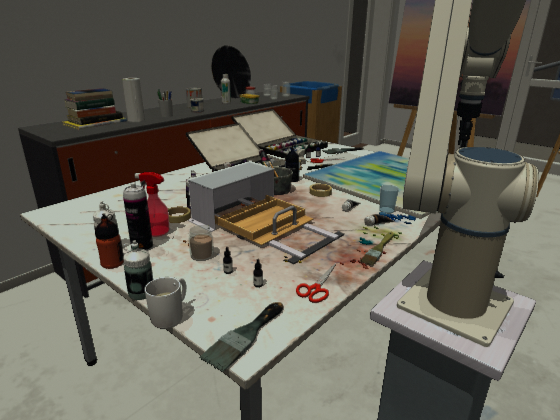

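View pics/top0.png

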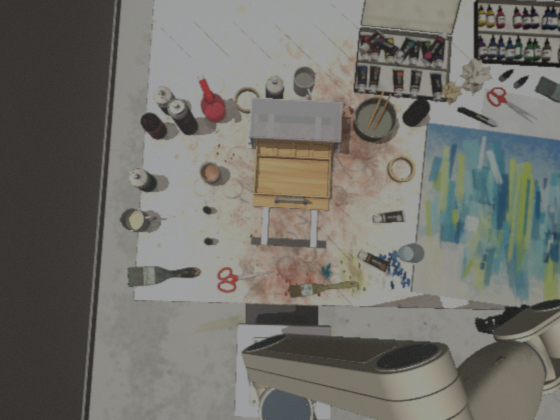

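```bash
cat > h.py <<'E'
from station import state,snapshot
import cv2,numpy as np
from scipy.spatial.transform import Rotation as R
def unproj(d,u,v,z):
    K,P=np.array(d["mtx"]),np.array(d["pose"]); r=P[:3,:3]@np.linalg.solve(K,[u,v,1]); c=P[:3,3]
    return c+r*(z-c[2])/r[2]
def proj(d,p):
    K,P=np.array(d["mtx"]),np.array(d["pose"]); q=K@(P[:3,:3].T@(np.array(p,float)-P[:3,3])); return q[:2]/q[2]
def crop(d,x0,y0,x1,y1,name,s=None):
    im=d["img"][y0:y1,x0:x1,::-1]; s=s or min(800/(x1-x0),600/(y1-y0))
    cv2.imwrite("pics/"+name,cv2.resize(im,None,fx=s,fy=s,interpolation=cv2.INTER_CUBIC)); return s
def rot(s): q=s["tool_rot"]; return R.from_quat([q[1],q[2],q[3],q[0]])
def to(p,ang=None,s=None):
    """world TCP target p, tool pointing down with jaw-x direction angle ang (deg, mod 180): print shift cm & turn deg in tool frame"""
    s=s or state(); r=rot(s); sh=r.inv().apply(np.array(p)-s["eef_pos"])/10
    if ang is None: ang=0; x=r.as_matrix()[:,0]; ang=np.degrees(np.arctan2(x[1],x[0]))
    best=None
    for k in (0,180):
        a=np.radians(ang+k); X=np.array([np.cos(a),np.sin(a),0]); Z=np.array([0,0,-1.]); Y=np.cross(Z,X)
        t=(r.inv()*R.from_matrix(np.c_[X,Y,Z])).as_rotvec(degrees=True)
        x=r.as_matrix()[:,0]; 
        print("shift",np.round(sh,2),"turn",np.round(t,2),"q6 now",round(float(s["joint_pos"][5]),2))
def st():
    s=state(); m=rot(s).as_matrix(); print(round(s["clock"],2),np.round(s["eef_pos"],1),"x",np.round(m[:,0],3),"z",np.round(m[:,2],3),"F",np.round(s["wrist_force"],1),"op",round(s["opening"],1),"q",np.round(s["joint_pos"],2)); return s
E
python3 - <<'E'
from h import *
d=snapshot("top"); print(crop(d,130,140,290,260,"t1a.png"),crop(d,290,180,450,300,"t1b.png"),crop(d,230,90,370,260,"t1c.png"))
d=snapshot("scene"); print(crop(d,200,170,440,320,"s1a.png"))
E
```

```text
5.0 5.0 3.5294117647058822
3.3333333333333335
```

View pics/t1a.png

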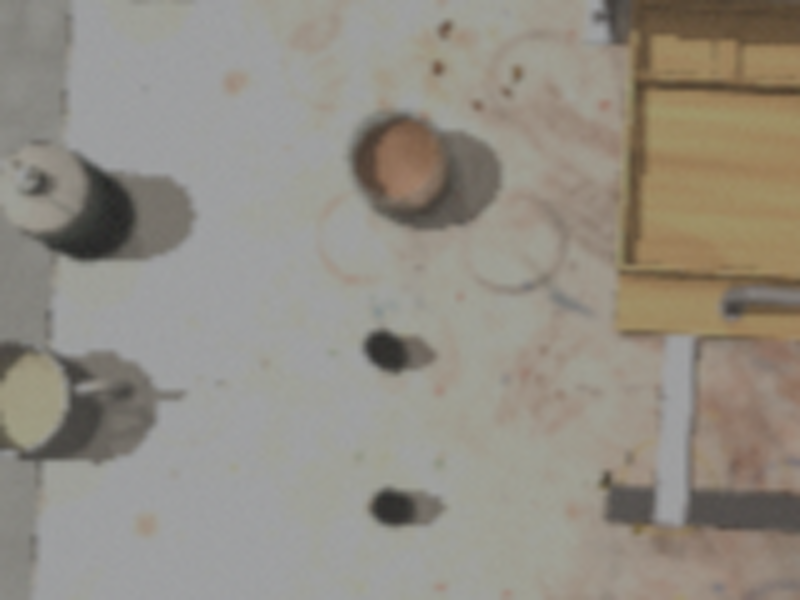

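View pics/t1b.png

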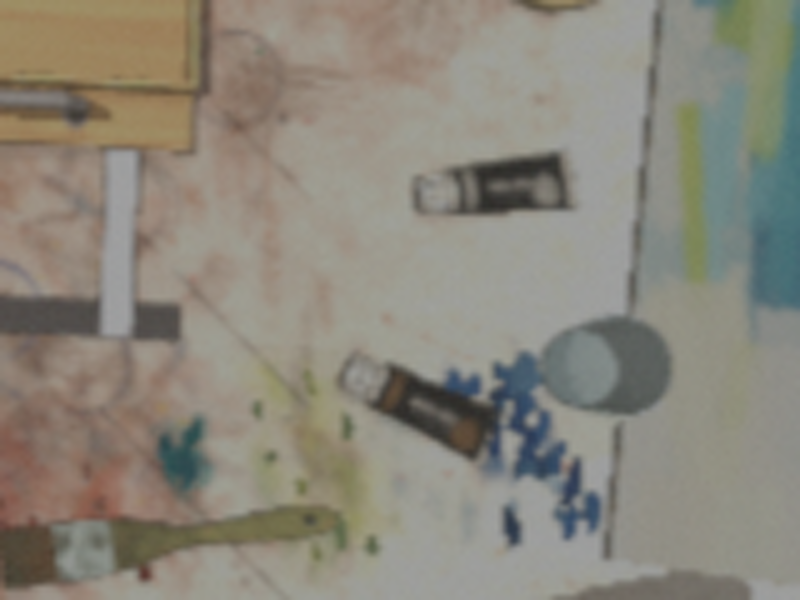

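View pics/t1c.png

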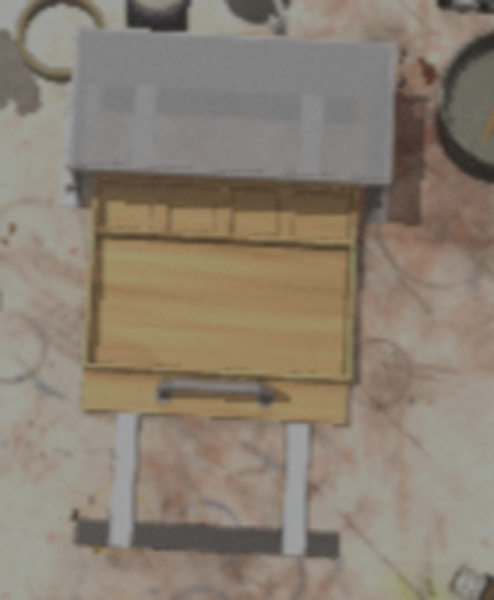

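View pics/s1a.png

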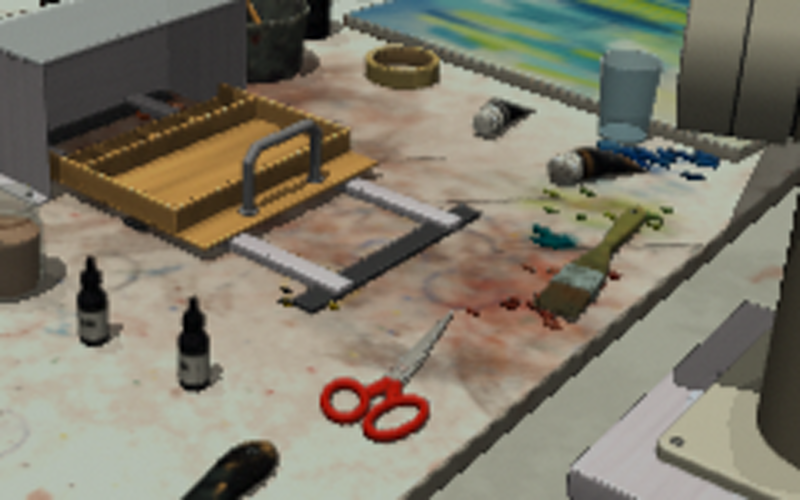

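Run:
```python
from h import *
T=snapshot("top");S=snapshot("scene")
c=lambda u,v,ox,oy,s:((u+.5)/s+ox-.5,(v+.5)/s+oy-.5)
A=lambda u,v:c(u,v,130,140,5);B=lambda u,v:c(u,v,290,180,5);C=lambda u,v:c(u,v,230,90,3.5294);D=lambda u,v:c(u,v,200,170,3.3333)
P=lambda n,d,uv,z:print(n,np.round(unproj(d,*uv,z)[:2],1))
P("dA top40",T,A(388,350),40);P("dB",T,A(393,507),40)
P("dA sc27",S,D(94,318),27);P("dB",S,D(194,361),27)
P("dA tip",S,D(91,258),80);P("dB tip",S,D(193,298),80)
P("hL",T,C(165,388),84);P("hR",T,C(268,394),84)
P("h sL",S,D(248,152),84);P("h sR",S,D(316,126),84)
P("binFL",T,C(90,368),44);P("binFR",T,C(352,382),44);P("binBL",T,C(95,236),44);P("binBR",T,C(355,244),44)
P("t1cap",T,B(416,195),17);P("t1end",T,B(570,180),2);P("t2cap",T,B(345,370),17);P("t2end",T,B(485,440),2)
P("beakertop",T,B(615,365),94);P("beakerbase",T,B(580,365),0);P("jartop",T,A(400,165),90)
P("mug",T,A(30,400),94);P("teal",T,A(35,183),154)
P("rails end L",T,C(120,545),3);P("rails end R",T,C(293,553),3)
```

```text
dA top40 [532.3 273.5]
dB [425.1 265.2]
dA sc27 [527.6 284. ]
dB [421.2 274.8]
dA tip [533.2 279.2]
dB tip [426.7 269.3]
hL [566.4  37.2]
hR [563.1 -60. ]
h sL [570.2  43.2]
h sR [561.1 -48.9]
binFL [590.2 110.7]
binFR [ 582.7 -143.9]
binBL [721.7 109.9]
binBR [ 719.8 -145.7]
t1cap [ 518.  -298.2]
t1end [ 532.9 -409.4]
t2cap [ 396.1 -249.1]
t2end [ 350.9 -348.4]
beakertop [ 401.9 -409.2]
beakerbase [ 404.1 -415.2]
jartop [651.1 262.8]
mug [486.8 498.6]
teal [620.2 484.5]
rails end L [421.   77.9]
rails end R [417.5 -92.5]
```

Run:
```python
from h import *
to([565,-7,400],-1.2)
```

```text
shift [-41.26 -52.36   0.47] turn [-2.000e-02  3.000e-02 -6.744e+01] q6 now -0.02
shift [-41.26 -52.36   0.47] turn [3.0000e-02 2.0000e-02 1.1256e+02] q6 now -0.02
```

```bash
python3 -m jog '[[[-41.3,-52.4,0.5],[0,0,-67.4]],[[-41.3,-52.4,0.5],[0,0,-67.4]],[[-41.3,-52.4,0.5],[0,0,-67.4]],[[-41.3,-52.4,0.5],[0,0,-67.4]],[[-41.3,-52.4,0.5],[0,0,-67.4]],[[-41.3,-52.4,0.5],[0,0,-67.4]],[[-41.3,-52.4,0.5],[0,0,-67.4]],[[-41.3,-52.4,0.5],[0,0,-67.4]]]' 1 40
python3 - <<'E'
from h import *
st();to([565,-7,400],-1.2)
E
```

```text
clock: 1.1
eef_pos: [430.6, -235.2, 401.9]
tool_rot: [-0.0, 1.0, -0.008, 0.0]
wrist_force: [0.5, 0.1, 0.6]
opening: 85.5
1.1 [ 430.6 -235.2  401.9] x [ 1.    -0.016  0.   ] z [ 0.  0. -1.] F [0.5 0.1 0.6] op 85.5 q [-0.52  0.23  1.92  0.    0.99 -0.51]
shift [ 13.07 -23.03   0.2 ] turn [-0.01 -0.02  0.28] q6 now -0.51
shift [ 13.07 -23.03   0.2 ] turn [ 4.0000e-02 -1.0000e-02 -1.7972e+02] q6 now -0.51
```

```bash
python3 -m jog '[[[13.1,-23,0.2],[0,0,0]],[[13.1,-23,0.2],[0,0,0]],[[13.1,-23,0.2],[0,0,0]],[[13.1,-23,0.2],[0,0,0]],[[13.1,-23,0.2],[0,0,0]],[[13.1,-23,0.2],[0,0,0]],[[13.1,-23,7],[0,0,0]],[[13.1,-23,7],[0,0,0]]]'
python3 - <<'E'
from h import *
st()
d=snapshot("scene");cv2.imwrite("pics/s2.png",d["img"][:,:,::-1]);crop(d,160,130,360,280,"s2a.png")
d=snapshot("top");cv2.imwrite("pics/t2.png",d["img"][:,:,::-1])
E
```

```text
clock: 1.9
eef_pos: [564.3, -6.6, 329.1]
tool_rot: [-0.0, 1.0, -0.007, -0.002]
wrist_force: [-1.2, 0.3, -0.6]
opening: 85.3
1.9 [564.3  -6.6 329.1] x [ 1.    -0.014 -0.003] z [-0.003  0.    -1.   ] F [-1.2  0.3 -0.6] op 85.3 q [-0.03  0.44  1.82 -0.    0.89 -0.02]
```

View pics/s2a.png

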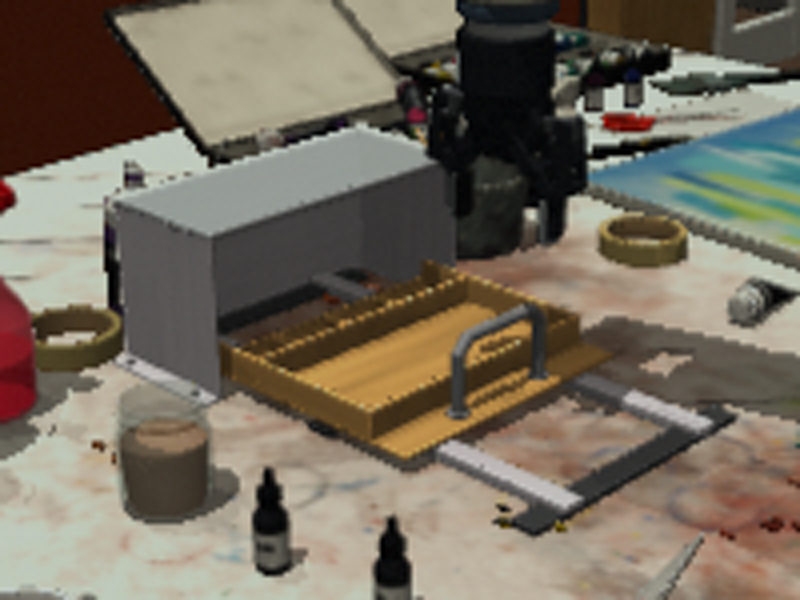

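View pics/t2.png

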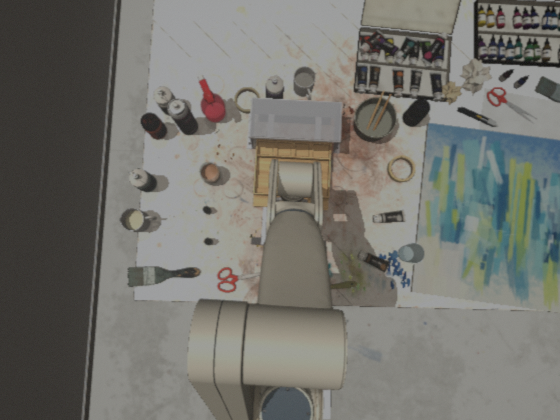

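```bash
python3 -m jog '[[[0.05,0,3],[0,0,0]],[[0.05,0,5],[0,0,0]],[[0.05,0,7],[0,0,0]],[[0.05,0,8.5],[0,0,0]],[[0.05,0,9],[0,0,0]],[[0.05,0,9],[0,0,0]]]'
python3 - <<'E'
from h import *
st()
d=snapshot("scene");crop(d,230,170,340,260,"s3.png")
E
```

```text
clock: 2.6
eef_pos: [564.1, -7.6, 239.2]
tool_rot: [-0.0, 1.0, -0.008, -0.003]
wrist_force: [0.2, 0.2, 0.6]
opening: 85.2
2.6 [564.1  -7.6 239.2] x [ 1.    -0.016 -0.006] z [-0.006  0.    -1.   ] F [0.2 0.2 0.6] op 85.2 q [-0.03  0.58  1.85  0.    0.72 -0.02]
```

View pics/s3.png

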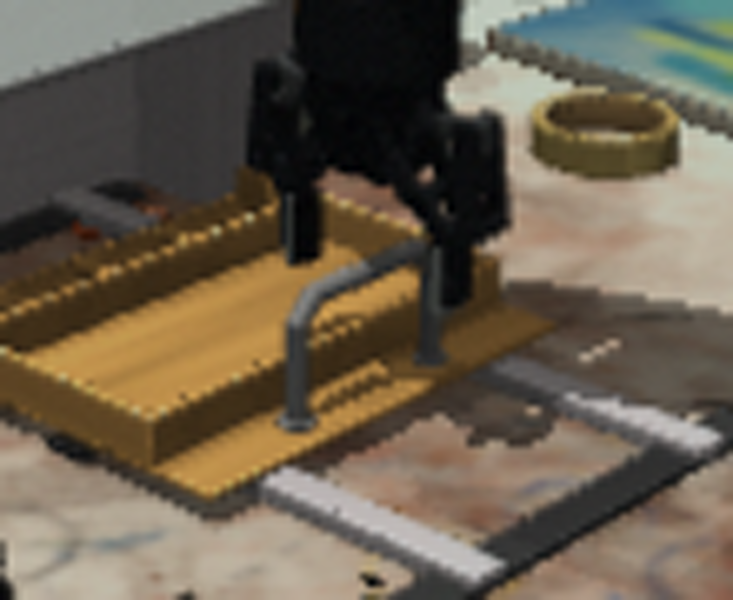

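```bash
python3 -m jog '[[[0,0,0],[0,0,0]],[[0,0,0],[0,0,0]],[[0,0,0],[0,0,0]],[[0,0,0],[0,0,0]],[[0,0,0],[0,0,0]],[[0,0,0],[0,0,0]],[[0,0,0],[0,0,0]],[[0,0,0],[0,0,0]]]' -1 40; python3 -c "
from h import *
st()"
```

```text
clock: 3.45
eef_pos: [564.9, -7.5, 240.4]
tool_rot: [-0.0, 1.0, -0.008, -0.002]
wrist_force: [1.4, 0.2, 5.0]
opening: 10.4
3.45 [564.9  -7.5 240.4] x [ 1.    -0.016 -0.003] z [-0.003  0.    -1.   ] F [1.4 0.2 5. ] op 10.4 q [-0.03  0.57  1.85  0.    0.72 -0.02]
```

```bash
python3 -m jog '[[[-1,0,0],[0,0,0]],[[-2.5,0,0],[0,0,0]],[[-4,0,0],[0,0,0]],[[-5.5,0,0],[0,0,0]],[[-7,0,0],[0,0,0]],[[-8.5,0,0],[0,0,0]],[[-9.5,0,0],[0,0,0]],[[-10,0,0],[0,0,0]]]'; python3 -c "
from h import *
st()"
```

```text
clock: 4.25
eef_pos: [463.6, -5.0, 240.5]
tool_rot: [-0.001, 1.0, -0.008, -0.002]
wrist_force: [2.8, 9.3, -4.7]
opening: 10.6
4.25 [463.6  -5.  240.5] x [ 1.    -0.017 -0.005] z [-0.004  0.002 -1.   ] F [ 2.8  9.3 -4.7] op 10.6 q [-0.04  0.47  2.07  0.    0.6  -0.02]
```

```bash
python3 -m jog '[[[-0.5,-0.1,0],[0,0,0]],[[-1,-0.1,0],[0,0,0]],[[-1.5,-0.15,0],[0,0,0]],[[-2,-0.15,0],[0,0,0]],[[-2.5,-0.15,0],[0,0,0]],[[-3,-0.15,0],[0,0,0]],[[-3,-0.15,0],[0,0,0]]]'; python3 -c "
from h import *
st()"
```

```text
clock: 4.95
eef_pos: [452.2, -3.8, 245.7]
tool_rot: [-0.0, 1.0, -0.009, 0.026]
wrist_force: [67.1, -3.2, -33.4]
opening: 10.7
4.95 [452.2  -3.8 245.7] x [ 0.999 -0.017  0.051] z [ 0.051 -0.    -0.999] F [ 67.1  -3.2 -33.4] op 10.7 q [-0.04  0.45  2.11  0.    0.53 -0.02]
```

```bash
python3 -c "
from h import *
to([460.5,-4,240.5],-1.0)"
```

```text
shift [0.81 0.   0.57] turn [-0.04 -2.94  0.  ] q6 now -0.02
shift [0.81 0.   0.57] turn [ 4.6100e+00 -6.0000e-02 -1.7994e+02] q6 now -0.02
```

```bash
python3 -m jog '[[[0.4,0,0.3],[0,-1.5,0]],[[0.8,0,0.57],[0,-2.9,0]],[[0.8,0,0.57],[0,-2.9,0]],[[0.8,0,0.57],[0,-2.9,0]]]'; python3 -c "
from h import *
st()"
```

```text
clock: 5.35
eef_pos: [465.2, -4.1, 245.3]
tool_rot: [-0.0, 1.0, -0.009, 0.008]
wrist_force: [2.3, 0.5, 49.8]
opening: 10.2
5.35 [465.2  -4.1 245.3] x [ 1.    -0.018  0.016] z [ 0.016  0.    -1.   ] F [ 2.3  0.5 49.8] op 10.2 q [-0.03  0.46  2.07  0.    0.59 -0.02]
```

```bash
python3 -m jog '[[[0,0,-0.3],[0,0,0]],[[0,0,-0.3],[0,-0.8,0]],[[-0.4,0,-0.3],[0,-0.8,0]],[[-0.8,0,-0.3],[0,-0.8,0]],[[-0.8,0,-0.3],[0,-0.8,0]]]'; python3 -c "
from h import *
st()"
```

```text
clock: 5.85
eef_pos: [459.4, -4.0, 248.1]
tool_rot: [-0.0, 1.0, -0.009, 0.005]
wrist_force: [15.2, 1.3, -21.7]
opening: 9.9
5.85 [459.4  -4.  248.1] x [ 1.    -0.018  0.01 ] z [ 0.01  0.   -1.  ] F [ 15.2   1.3 -21.7] op 9.9 q [-0.03  0.45  2.08  0.    0.59 -0.02]
```

```bash
python3 -m jog '[[[0,0,0],[0,0,0]],[[0,0,0],[0,0,0]],[[0,0,0],[0,0,0]],[[0,0,0],[0,0,0]],[[0,0,0],[0,0,0]],[[0,0,0],[0,0,0]],[[0,0,-5],[0,0,0]],[[0,0,-10],[0,0,0]]]' 1; python3 -c "
from h import *
st();to([425,-200,350],-1)"
```

```text
clock: 6.65
eef_pos: [457.8, -4.0, 347.4]
tool_rot: [-0.0, 1.0, -0.009, 0.002]
wrist_force: [1.7, -0.3, 0.8]
opening: 85.0
6.65 [457.8  -4.  347.4] x [ 1.    -0.018  0.004] z [ 0.004  0.001 -1.   ] F [ 1.7 -0.3  0.8] op 85.0 q [-0.03  0.26  2.04  0.    0.84 -0.02]
shift [-2.92 19.65 -0.28] turn [-0.03 -0.23 -0.02] q6 now -0.02
shift [-2.92 19.65 -0.28] turn [-3.7000e-01  5.0000e-02  1.7997e+02] q6 now -0.02
```

Run:
```python
from h import *
d=snapshot("top"); np.save("pics/top3.npy",d,allow_pickle=True); crop(d,300,180,460,300,"t3b.png");crop(d,130,140,290,260,"t3a.png")
```

```text
(no output)
```

View pics/t3b.png

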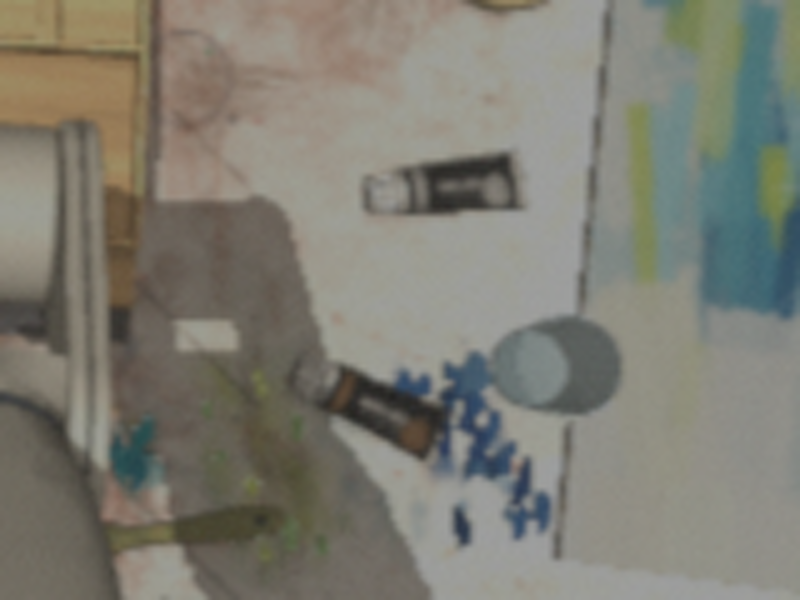

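View pics/t3a.png

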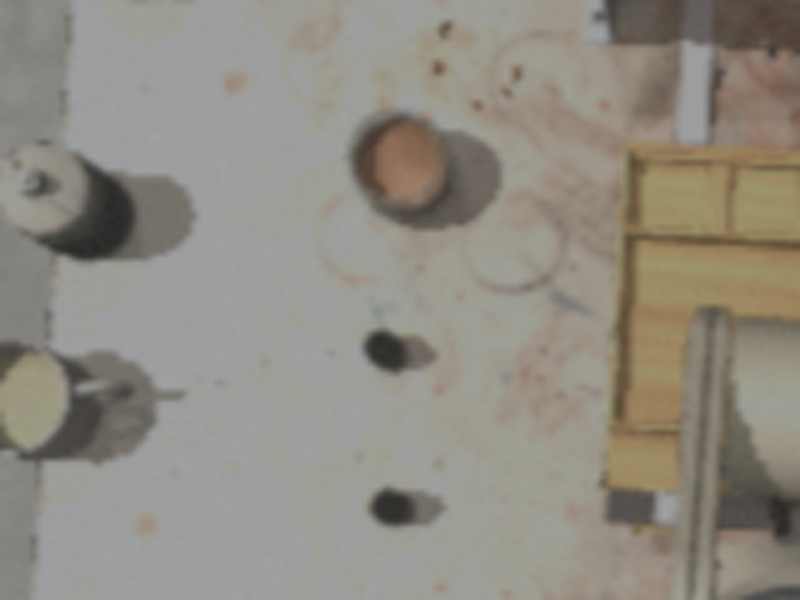

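Run:
```python
from h import *
T=np.load("pics/top3.npy",allow_pickle=True).item()
c=lambda u,v:((u+.5)/5+299.5,(v+.5)/5+179.5)
for n,a,b in(("t1",(364,194.5),(521,180.5)),("t2",(304,372),(439,432))):
    p=unproj(T,*c(*a),17);q=unproj(T,*c(*b),4); v=p-q; print(n,np.round((p+q)/2,1),np.hypot(*v[:2]),"cap dir",np.degrees(np.arctan2(v[1],v[0])))
a=lambda u,v:((u+.5)/5+129.5,(v+.5)/5+139.5)
print("jar",unproj(T,*a(403,162),60)); print("BL tray inner pocket corner",unproj(T,*a(633,150),44),"bin FL",unproj(T,*a(620,430),44),"div wall L",unproj(T,*a(630,236),44))
d1=T
for z in(20,40,60):print(z,unproj(T,*a(386,350),z)[:2],unproj(T,*a(392,507),z)[:2])
```

```text
t1 [ 525.3 -353.2   10.5] 113.53694096624588 cap dir 97.08744503212243
t2 [ 375.7 -303.    10.5] 102.90743116239038 cap dir 68.0628515953711
jar [659.57888138 265.81489954  60.        ]
BL tray inner pocket corner [675.32266182 109.70428141  44.        ] bin FL [481.01548762 112.52310578  44.        ] div wall L [614.94399081 109.89751664  44.        ]
20 [534.69138838 278.26259935] [425.98173453 269.11375475]
40 [532.28315679 274.86999984] [425.0754482  265.84755675]
60 [529.8749252  271.47740033] [424.16916187 262.58135874]
```

Run:
```python
from h import *
to([525,-347,270],7)
```

```text
shift [ 6.93 34.18  8.68] turn [ 0.05 -1.02 -8.02] q6 now -0.02
shift [ 6.93 34.18  8.68] turn [-1.5400e+00 -8.0000e-02  1.7198e+02] q6 now -0.02
```

```bash
python3 -m jog '[[[6.9,34.2,3],[0,-1,-8]],[[6.9,34.2,8.7],[0,-1,-8]],[[6.9,34.2,8.7],[0,-1,-8]],[[6.9,34.2,8.7],[0,-1,-8]],[[6.9,34.2,8.7],[0,-1,-8]],[[6.9,34.2,8.7],[0,-1,-8]],[[6.9,34.2,8.7],[0,-1,-8]],[[6.9,34.2,8.7],[0,-1,-8]]]'
python3 - <<'E'
from h import *
st();to([525,-347,200],7)
d=snapshot("scene");np.save("pics/s4.npy",d,allow_pickle=True);cv2.imwrite("pics/s4.png",d["img"][:,:,::-1]);crop(d,310,150,430,240,"s4a.png")
d=snapshot("top");crop(d,310,190,430,280,"t4b.png");np.save("pics/top4.npy",d,allow_pickle=True)
crop(d,220,130,370,280,"t4c.png")
E
```

```text
clock: 7.5
eef_pos: [524.8, -351.4, 268.7]
tool_rot: [0.001, 0.998, 0.059, 0.001]
wrist_force: [-0.2, 0.6, 0.2]
opening: 85.4
7.5 [ 524.8 -351.4  268.7] x [0.993 0.118 0.001] z [ 0.001 -0.002 -1.   ] F [-0.2  0.6  0.2] op 85.4 q [-0.61  0.6   1.69 -0.    0.84 -0.73]
shift [ 0.06 -0.45  6.87] turn [ 0.12 -0.05 -0.2 ] q6 now -0.73
shift [ 0.06 -0.45  6.87] turn [-8.000e-02 -1.900e-01  1.798e+02] q6 now -0.73
```

View pics/s4a.png

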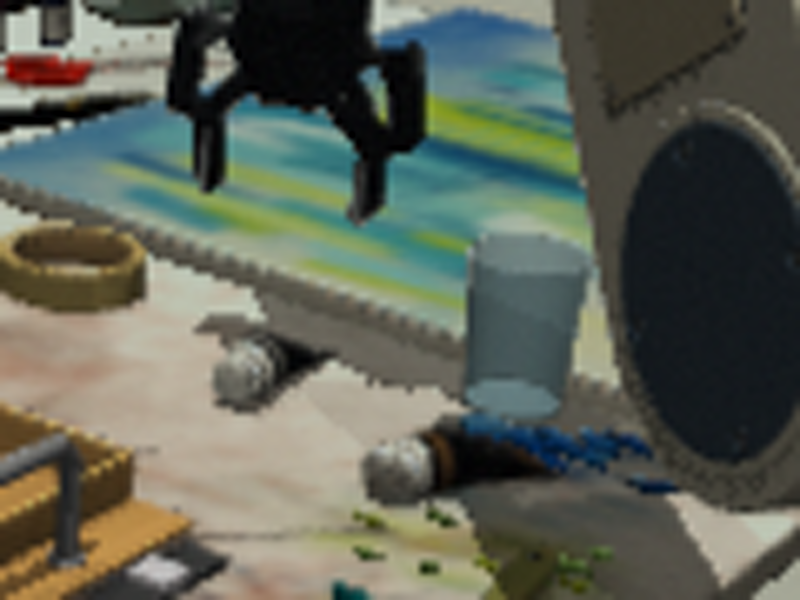

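View pics/t4c.png

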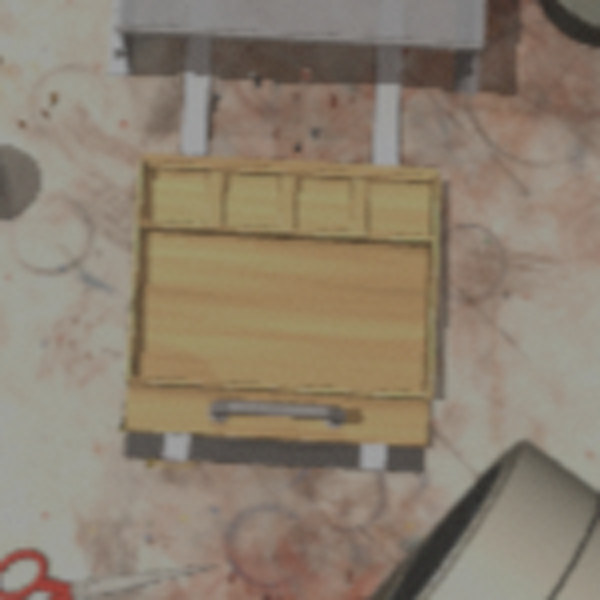

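View pics/s4.png

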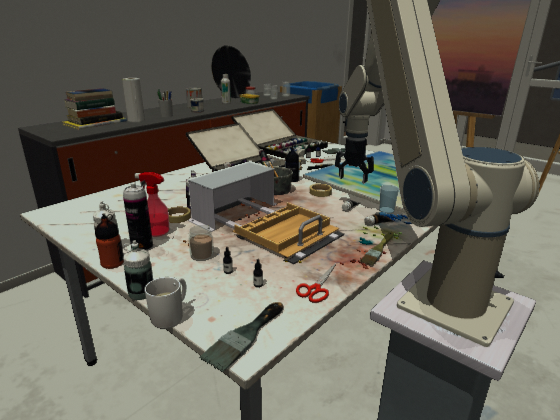

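Run:
```python
from h import *
T=np.load("pics/top4.npy",allow_pickle=True).item()
c=lambda u,v:((u+.5)/4+219.5,(v+.5)/4+129.5)
for n,a,b,z in(("front rim",(133,382),(435,395),44),("div",(140,230),(437,239),44),("back",(142,157),(441,170),44),("handle",(212,408),(345,415),84),("ledge",(124,430),(430,444),20)):
    p=unproj(T,*c(*a),z);q=unproj(T,*c(*b),z);v=p-q;print(n,np.round((p+q)/2,1),np.hypot(*v[:2]),np.degrees(np.arctan2(-v[0],v[1])))
for u in (222,296,366): print("pocket div",unproj(T,*c(u,205),28)[:2])
```

```text
front rim [480.3 -13.2  44. ] 256.525522743102 -1.0317431694624821
div [612.9 -14.4  44. ] 255.17329215057651 -0.34925838754194105
back [675.2 -15.7  44. ] 258.4206492827443 -1.1414690503987537
handle [457.8  -7.9  84. ] 109.65701301640226 -1.571819430368264
ledge [440.3  -8.8  20. ] 263.37227344842086 -1.1684046834596014
pocket div [640.4166968   43.40532076]
pocket div [641.99823295 -21.0058341 ]
pocket div [643.49359525 -81.90739072]
```

Run:
```python
from h import *
T=np.load("pics/s4.npy",allow_pickle=True).item()
c=lambda u,v:((u+.5)/6.6667+309.5,(v+.5)/6.6667+149.5)
print(unproj(T,*c(240,375),17),unproj(T,*c(397,470),17))
```

```text
[ 522.48915286 -311.49802141   17.        ] [ 392.35325283 -259.2956043    17.        ]
```

```bash
python3 -m jog '[[[0.05,-0.45,3],[0,0,0]],[[0.05,-0.45,6],[0,0,0]],[[0.05,-0.45,8],[0,0,0]],[[0.05,-0.45,9.35],[0,0,0]],[[0.05,-0.45,9.35],[0,0,0]],[[0.05,-0.45,9.35],[0,0,0]]]' 1
python3 - <<'E'
from h import *
st()
d=snapshot("scene");crop(d,310,150,430,240,"s5a.png")
E
```

```text
clock: 8.2
eef_pos: [524.7, -343.7, 176.1]
tool_rot: [0.0, 0.998, 0.06, 0.0]
wrist_force: [0.6, -0.7, 0.7]
opening: 85.2
8.2 [ 524.7 -343.7  176.1] x [0.993 0.12  0.   ] z [ 0.    -0.001 -1.   ] F [ 0.6 -0.7  0.7] op 85.2 q [-0.6   0.74  1.72 -0.    0.69 -0.72]
```

View pics/s5a.png

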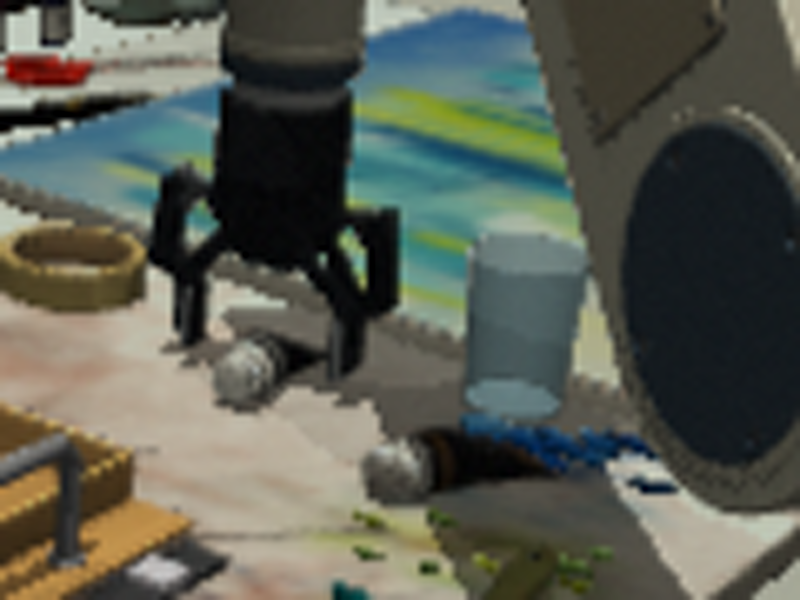

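```bash
python3 -m jog '[[[0,0,0],[0,0,0]],[[0,0,0],[0,0,0]],[[0,0,0],[0,0,0]],[[0,0,0],[0,0,0]],[[0,0,0],[0,0,0]],[[0,0,0],[0,0,0]],[[0,0,0],[0,0,0]]]' -1 30;python3 -m jog '[[[0,0,-2],[0,0,0]],[[0,0,-6],[0,0,0]],[[0,0,-10],[0,0,0]],[[0,0,-12],[0,0,0]]]'
python3 - <<'E'
from h import *
st()
d=snapshot("scene");crop(d,310,130,430,220,"s6a.png");np.save("pics/s6.npy",d,allow_pickle=True)
E
```

```text
clock: 8.95
eef_pos: [524.9, -344.3, 177.4]
tool_rot: [0.001, 0.998, 0.06, 0.001]
wrist_force: [-0.8, 0.3, 6.4]
opening: 34.8
clock: 9.35
eef_pos: [525.4, -344.6, 300.8]
tool_rot: [0.002, 0.998, 0.06, 0.002]
wrist_force: [-0.4, -1.0, 0.1]
opening: 34.7
9.35 [ 525.4 -344.6  300.8] x [0.993 0.119 0.004] z [ 0.005 -0.004 -1.   ] F [-0.4 -1.   0.1] op 34.7 q [-0.6   0.55  1.69 -0.    0.89 -0.72]
```

View pics/s6a.png

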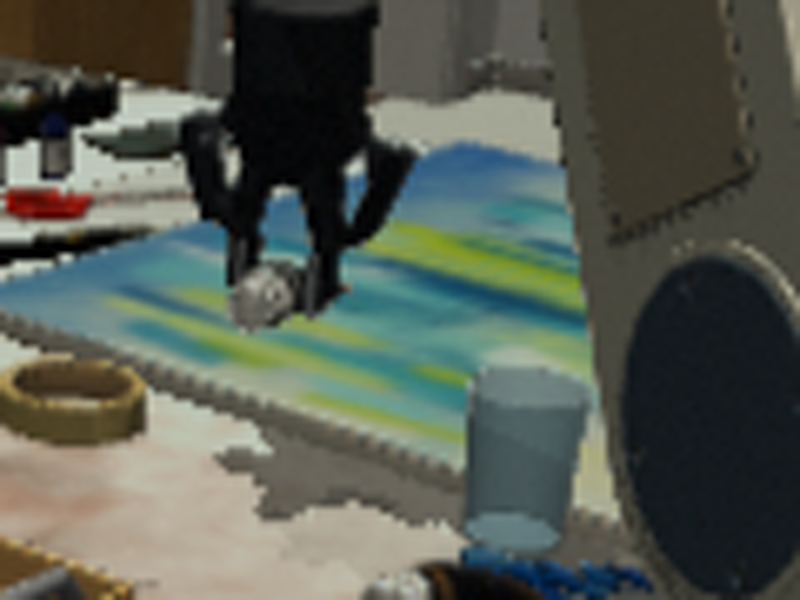

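Run:
```python
from h import *
to([540,-71,290],88.4)
```

```text
shift [  4.65 -27.05   1.17] turn [ 6.100e-01 -6.000e-02 -8.155e+01] q6 now -0.72
shift [  4.65 -27.05   1.17] turn [-6.000e-02 -6.300e-01  9.845e+01] q6 now -0.72
```

```bash
python3 -m jog '[[[1.5,-6,0],[0.2,0,-16]],[[3,-14,0],[0.6,0,-40]],[[4.65,-27,1],[0.6,0,-81.5]],[[4.65,-27,1],[0.6,0,-81.5]],[[4.65,-27,1],[0.6,0,-81.5]],[[4.65,-27,1],[0.6,0,-81.5]],[[4.65,-27,1],[0.6,0,-81.5]],[[4.65,-27,1],[0.6,0,-81.5]]]'
python3 - <<'E'
from h import *
st();to([540,-71,290],88.4)
E
```

```text
clock: 10.2
eef_pos: [539.8, -70.2, 291.1]
tool_rot: [-0.0, 0.788, 0.616, 0.0]
wrist_force: [-0.1, -0.1, -0.1]
opening: 35.0
10.2 [539.8 -70.2 291.1] x [0.24  0.971 0.001] z [ 0.     0.001 -1.   ] F [-0.1 -0.1 -0.1] op 35.0 q [-0.15  0.47  1.88  0.    0.79 -1.48]
shift [-0.07  0.04  0.11] turn [  0.02  -0.05 -12.31] q6 now -1.48
shift [-0.07  0.04  0.11] turn [-8.0000e-02 -3.0000e-02  1.6769e+02] q6 now -1.48
```

```bash
python3 -m jog '[[[0,0,0],[0,0,-6]],[[0,0,0.5],[0,0,-12.3]],[[0,0,3],[0,0,-12.3]],[[0,0,3],[0,0,-12.3]]]'
python3 - <<'E'
from h import *
st();to([540,-71,197],88.4)
d=snapshot("scene");crop(d,220,160,360,265,"s7a.png")
d=snapshot("top");crop(d,220,130,370,280,"t7c.png")
E
```

```text
clock: 10.6
eef_pos: [538.4, -70.0, 258.6]
tool_rot: [-0.002, 0.717, 0.697, -0.001]
wrist_force: [-0.3, -1.0, -0.4]
opening: 34.8
10.6 [538.4 -70.  258.6] x [0.028 1.    0.001] z [-0.005  0.002 -1.   ] F [-0.3 -1.  -0.4] op 34.8 q [-0.15  0.52  1.9   0.    0.73 -1.69]
shift [-0.11  0.2   6.16] turn [-0.28 -0.08 -0.02] q6 now -1.69
shift [-0.11  0.2   6.16] turn [-1.3000e-01  4.3000e-01  1.7998e+02] q6 now -1.69
```

View pics/s7a.png

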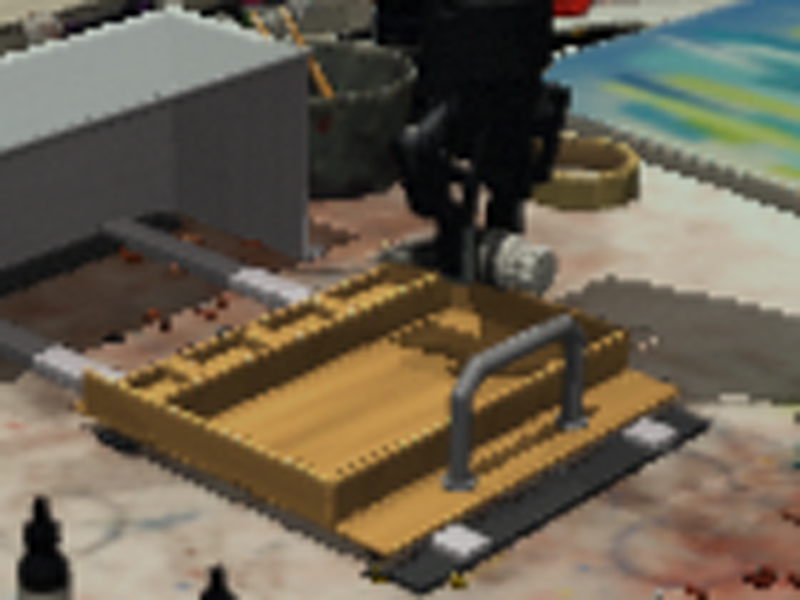

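View pics/t7c.png

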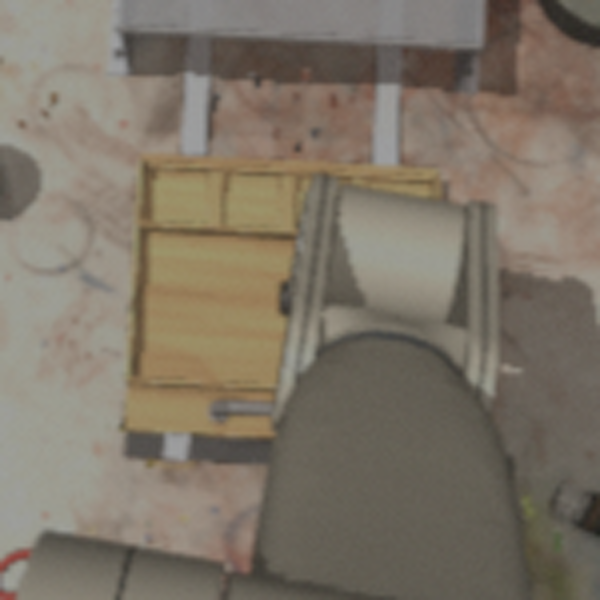

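Run:
```python
from h import *
T=np.load("pics/s6.npy",allow_pickle=True).item()
c=lambda u,v:((u+.5)/5.714+219.5,(v+.5)/5.714+159.5)
for p,z in(((548,262),98),((525,262),98),((330,485),44),((628,333),44)):print(p,np.round(unproj(T,*c(*p),z),1))
```

```text
(548, 262) [500.2 -83.1  98. ]
(525, 262) [510.  -74.2  98. ]
(330, 485) [483.  126.4  44. ]
(628, 333) [ 474.5 -132.    44. ]
```

```bash
python3 -m jog '[[[-0.1,-0.3,2],[-0.2,0,0]],[[-0.1,-0.3,4],[-0.2,0,0]],[[-0.1,-0.3,5.5],[-0.2,0,0]],[[-0.1,-0.3,6.15],[-0.2,0,0]],[[-0.1,-0.3,6.15],[-0.2,0,0]]]'
python3 - <<'E'
from h import *
st()
d=snapshot("scene");crop(d,220,160,360,265,"s8a.png")
E
```

```text
clock: 11.2
eef_pos: [536.2, -71.0, 198.7]
tool_rot: [-0.0, 0.717, 0.697, 0.001]
wrist_force: [-0.9, -0.2, -0.5]
opening: 34.8
11.2 [536.2 -71.  198.7] x [0.029 1.    0.001] z [ 0.001  0.001 -1.   ] F [-0.9 -0.2 -0.5] op 34.8 q [-0.15  0.62  1.91  0.    0.6  -1.7 ]
```

View pics/s8a.png

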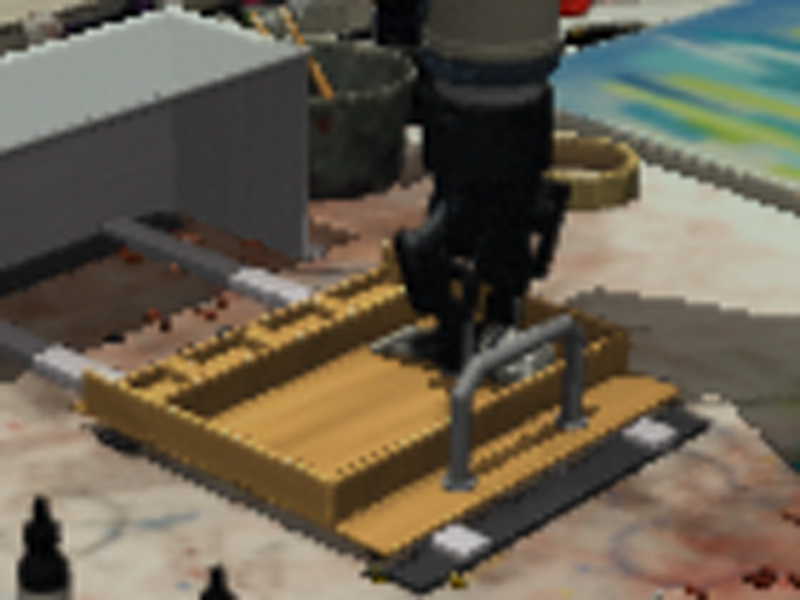

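```bash
python3 -m jog '[[[0,0,0.3],[0,0,0]],[[0,0,0.3],[0,0,0]]]'; python3 -m jog '[[[0,0,0],[0,0,0]],[[0,0,0],[0,0,0]],[[0,0,0],[0,0,0]],[[0,0,-1],[0,0,0]],[[0,0,-3],[0,0,0]],[[0,0,-7],[0,0,0]],[[0,0,-11],[0,0,0]]]' 0.5
python3 - <<'E'
from h import *
st();to([378,-297,300],-22)
d=snapshot("scene");crop(d,220,160,360,265,"s9a.png")
d=snapshot("top");crop(d,220,130,370,280,"t9c.png");crop(d,300,180,460,300,"t9b.png");np.save("pics/t9.npy",d,allow_pickle=True)
E
```

```text
clock: 11.45
eef_pos: [536.8, -71.1, 196.7]
tool_rot: [0.001, 0.717, 0.697, 0.001]
wrist_force: [-0.1, -0.4, -0.1]
opening: 34.8
clock: 12.15
eef_pos: [536.1, -71.1, 308.0]
tool_rot: [0.0, 0.717, 0.697, 0.001]
wrist_force: [1.4, 0.0, -0.5]
opening: 63.9
12.15 [536.1 -71.1 308. ] x [0.029 1.    0.001] z [ 0.001  0.001 -1.   ] F [ 1.4  0.  -0.5] op 63.9 q [-0.15  0.44  1.88  0.    0.82 -1.7 ]
shift [-23.03 -15.16   0.75] turn [-2.0000e-02 -1.1000e-01  1.1037e+02] q6 now -1.7
shift [-23.03 -15.16   0.75] turn [ 1.000e-01 -1.000e-02 -6.963e+01] q6 now -1.7
```

View pics/s9a.png

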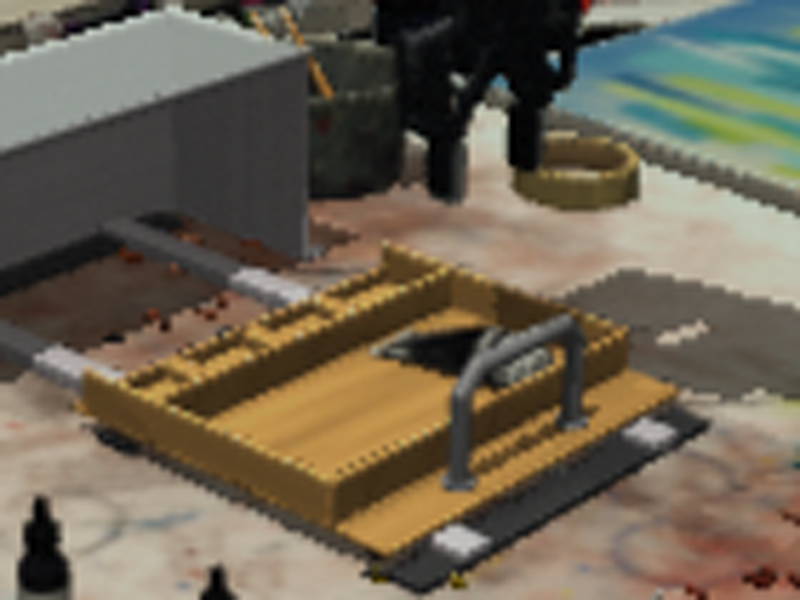

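View pics/t9b.png

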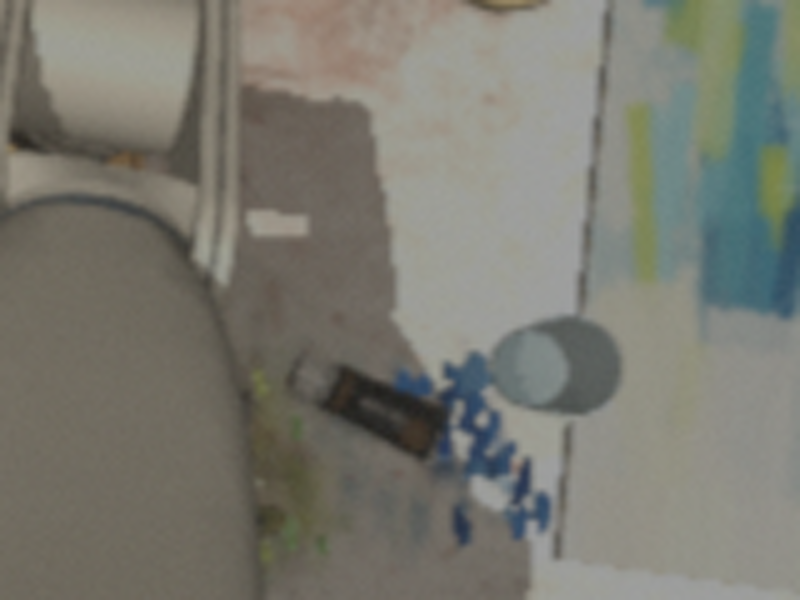

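```bash
python3 -m jog '[[[-23,-15.2,0.7],[0,0,110.4]],[[-23,-15.2,0.7],[0,0,110.4]],[[-23,-15.2,0.7],[0,0,110.4]],[[-23,-15.2,0.7],[0,0,110.4]],[[-23,-15.2,0.7],[0,0,110.4]],[[-23,-15.2,0.7],[0,0,110.4]],[[-23,-15.2,0.7],[0,0,110.4]],[[-23,-15.2,0.7],[0,0,110.4]]]' 1
python3 - <<'E'
from h import *
st();to([378,-297,270],-22)
E
```

```text
clock: 13.05
eef_pos: [379.0, -297.8, 303.5]
tool_rot: [-0.0, 0.986, 0.166, 0.005]
wrist_force: [-0.3, 0.8, 0.2]
opening: 85.2
13.05 [ 379.  -297.8  303.5] x [0.945 0.327 0.009] z [ 0.009  0.002 -1.   ] F [-0.3  0.8  0.2] op 85.2 q [-0.69  0.37  2.01  0.01  0.75 -1.03]
shift [-0.1  -0.12  3.35] turn [-0.16 -0.53 41.11] q6 now -1.03
shift [-0.1  -0.12  3.35] turn [   0.67   -0.2  -138.89] q6 now -1.03
```

```bash
python3 -m jog '[[[-0.1,-0.1,1],[0,-0.5,41.1]],[[-0.1,-0.1,3],[0,-0.5,41.1]],[[-0.1,-0.1,3],[0,-0.5,41.1]],[[-0.1,-0.1,3],[0,-0.5,41.1]],[[-0.1,-0.1,3],[0,-0.5,41.1]],[[-0.1,-0.1,3],[0,-0.5,41.1]]]' 1
python3 - <<'E'
from h import *
st();to([378,-297,176],-22)
d=snapshot("scene");crop(d,310,150,430,240,"s10.png")
d=snapshot("top");crop(d,220,130,370,280,"t10c.png");np.save("pics/t10.npy",d,allow_pickle=True)
E
```

```text
clock: 13.65
eef_pos: [377.9, -297.0, 273.4]
tool_rot: [-0.001, 0.982, -0.191, -0.0]
wrist_force: [0.0, -0.2, 0.8]
opening: 85.4
13.65 [ 377.9 -297.   273.4] x [ 0.927 -0.375 -0.001] z [ 0.     0.003 -1.   ] F [ 0.  -0.2  0.8] op 85.4 q [-0.69  0.43  2.03  0.    0.69 -0.31]
shift [0.02 0.02 9.74] turn [-0.16  0.05 -0.05] q6 now -0.31
shift [0.02 0.02 9.74] turn [7.0000e-02 2.5000e-01 1.7995e+02] q6 now -0.31
```

View pics/s10.png

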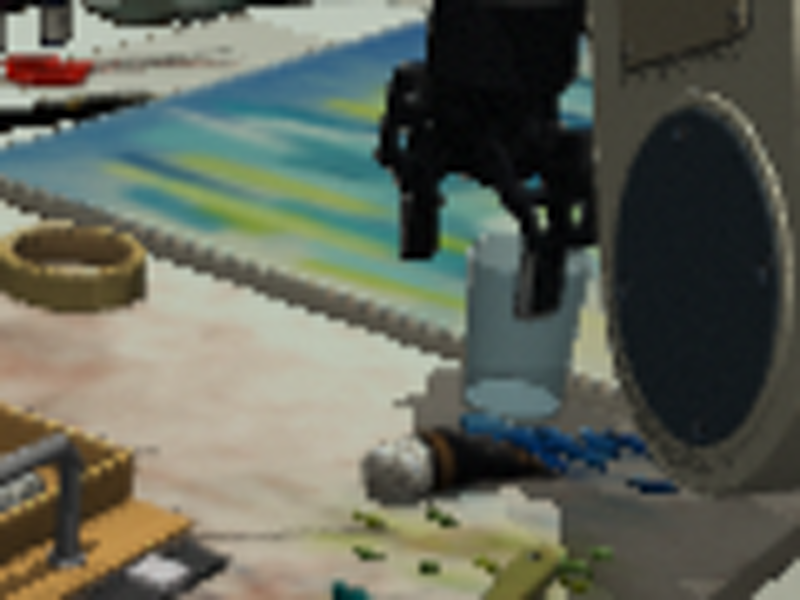

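View pics/t10c.png

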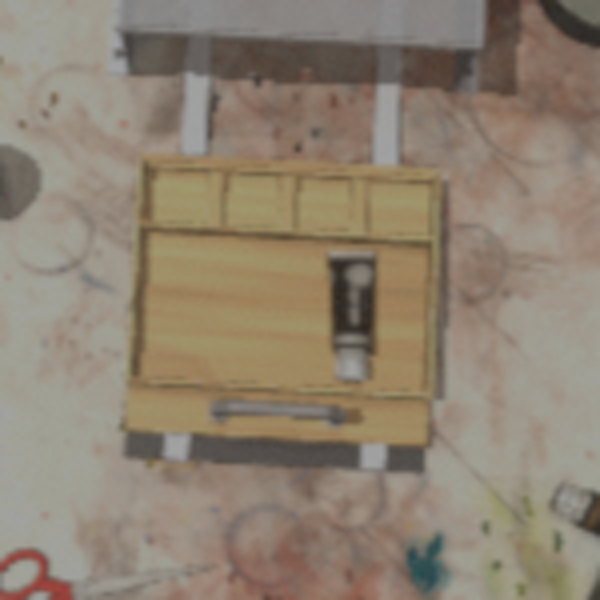

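```bash
python3 -m jog '[[[0,0,3],[0,0,0]],[[0,0,6],[0,0,0]],[[0,0,8.5],[0,0,0]],[[0,0,9.75],[0,0,0]],[[0,0,9.75],[0,0,0]],[[0,0,9.75],[0,0,0]]]' 1 30
python3 - <<'E'
from h import *
st()
d=snapshot("scene");crop(d,310,150,430,240,"s11.png")
E
```

```text
clock: 14.35
eef_pos: [378.2, -297.0, 176.5]
tool_rot: [-0.001, 0.982, -0.189, 0.0]
wrist_force: [1.0, 0.7, 0.8]
opening: 85.3
14.35 [ 378.2 -297.   176.5] x [ 0.929 -0.37  -0.   ] z [ 0.001  0.003 -1.   ] F [1.  0.7 0.8] op 85.3 q [-0.69  0.62  2.04  0.01  0.48 -0.32]
```

View pics/s11.png

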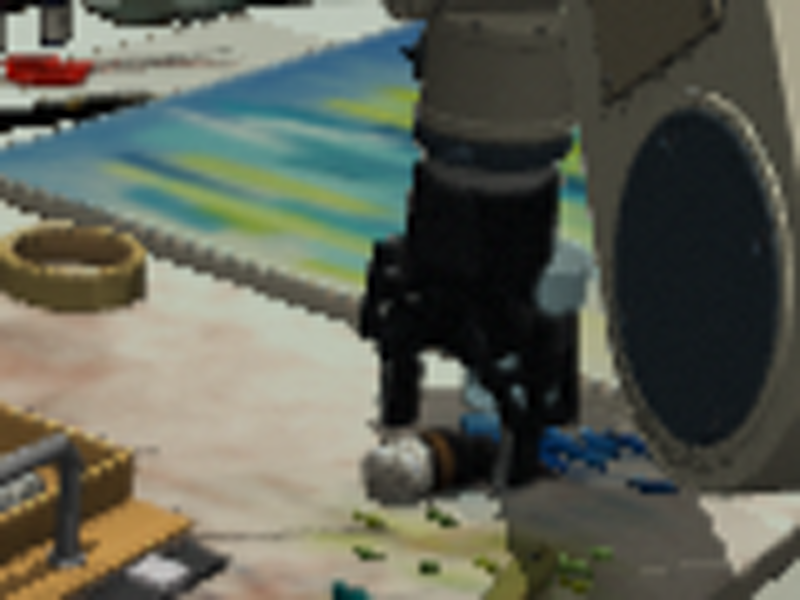

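```bash
python3 -m jog '[[[0,0,0],[0,0,0]],[[0,0,0],[0,0,0]],[[0,0,0],[0,0,0]],[[0,0,0],[0,0,0]],[[0,0,0],[0,0,0]],[[0,0,0],[0,0,0]],[[0,0,0],[0,0,0]]]' -1 30;python3 -m jog '[[[0,0,-2],[0,0,0]],[[0,0,-6],[0,0,0]],[[0,0,-10],[0,0,0]],[[0,0,-12],[0,0,0]]]'
python3 - <<'E'
from h import *
st();to([540,48,297],88.4)
d=snapshot("scene");crop(d,310,130,430,220,"s12.png")
E
```

```text
clock: 15.1
eef_pos: [378.5, -297.3, 177.6]
tool_rot: [-0.001, 0.982, -0.189, 0.001]
wrist_force: [-1.7, 0.9, 8.4]
opening: 34.9
clock: 15.5
eef_pos: [378.6, -297.7, 300.5]
tool_rot: [-0.0, 0.982, -0.189, 0.003]
wrist_force: [0.1, -1.1, -0.6]
opening: 35.3
15.5 [ 378.6 -297.7  300.5] x [ 0.929 -0.371  0.005] z [ 0.005 -0.001 -1.   ] F [ 0.1 -1.1 -0.6] op 35.3 q [-0.69  0.38  2.02  0.    0.74 -0.31]
shift [  2.17 -38.09   0.4 ] turn [   0.24   -0.25 -110.16] q6 now -0.31
shift [  2.17 -38.09   0.4 ] turn [-0.23 -0.22 69.84] q6 now -0.31
```

View pics/s12.png

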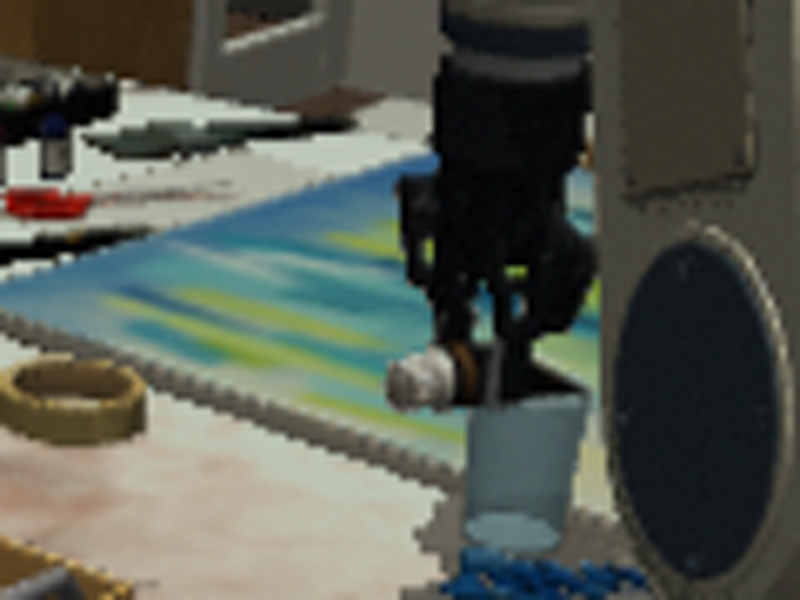

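```bash
python3 -m jog '[[[0.5,-5,0.2],[0,0,-10]],[[2.2,-38.1,0.4],[0.2,-0.2,-110]],[[2.2,-38.1,0.4],[0.2,-0.2,-110]],[[2.2,-38.1,0.4],[0.2,-0.2,-110]],[[2.2,-38.1,0.4],[0.2,-0.2,-110]],[[2.2,-38.1,0.4],[0.2,-0.2,-110]],[[2.2,-38.1,0.4],[0.2,-0.2,-110]],[[2.2,-38.1,0.4],[0.2,-0.2,-110]]]'
python3 - <<'E'
from h import *
st();to([541,48,290],88.4)
E
```

```text
clock: 16.35
eef_pos: [541.7, 50.6, 298.1]
tool_rot: [0.002, 0.915, 0.402, 0.002]
wrist_force: [0.6, -1.6, -1.4]
opening: 35.4
16.35 [541.7  50.6 298.1] x [0.676 0.737 0.003] z [ 0.005 -0.001 -1.   ] F [ 0.6 -1.6 -1.4] op 35.4 q [ 0.07  0.46  1.88 -0.    0.8  -0.76]
shift [-0.24  0.12  0.81] turn [  0.31  -0.05 -40.94] q6 now -0.76
shift [-0.24  0.12  0.81] turn [-6.0000e-02 -3.9000e-01  1.3905e+02] q6 now -0.76
```

```bash
python3 -m jog '[[[-0.2,0.1,0.8],[0.3,0,-41]],[[-0.2,0.1,0.8],[0.3,0,-41]],[[-0.2,0.1,0.8],[0.3,0,-41]],[[-0.2,0.1,0.8],[0.3,0,-41]],[[-0.2,0.1,0.8],[0.3,0,-41]],[[-0.2,0.1,3],[0.3,0,-41]],[[-0.2,0.1,3],[0.3,0,-41]]]'
python3 - <<'E'
from h import *
st();to([541,48,198],88.4)
d=snapshot("scene");crop(d,220,160,360,265,"s13a.png")
d=snapshot("top");crop(d,220,130,370,280,"t13c.png")
E
```

```text
clock: 17.05
eef_pos: [539.9, 48.3, 265.8]
tool_rot: [-0.002, 0.717, 0.697, -0.001]
wrist_force: [-0.6, 0.2, -1.4]
opening: 35.3
17.05 [539.9  48.3 265.8] x [0.027 1.    0.   ] z [-0.004  0.    -1.   ] F [-0.6  0.2 -1.4] op 35.3 q [ 0.07  0.51  1.9   0.    0.74 -1.48]
shift [-0.03  0.14  6.78] turn [-0.24 -0.02  0.04] q6 now -1.48
shift [-0.03  0.14  6.78] turn [ 3.0000e-02 -3.8000e-01 -1.7996e+02] q6 now -1.48
```

View pics/s13a.png

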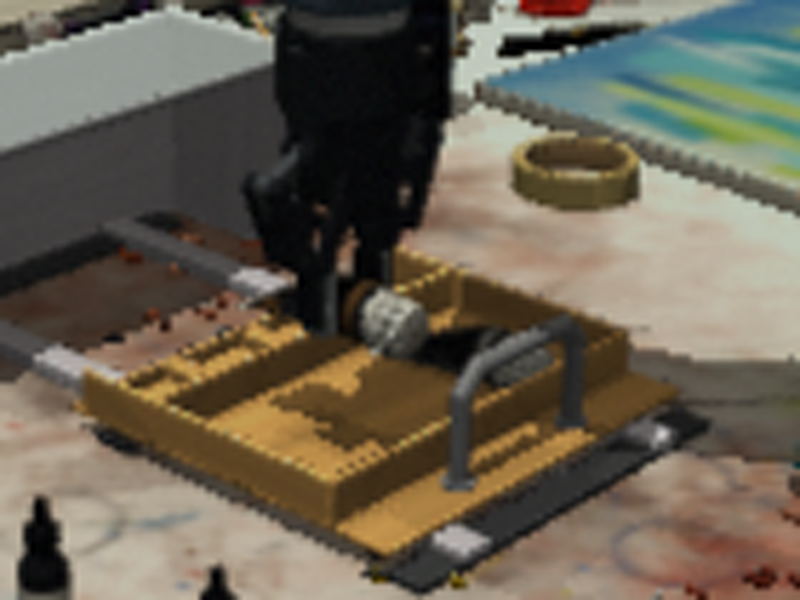

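View pics/t13c.png

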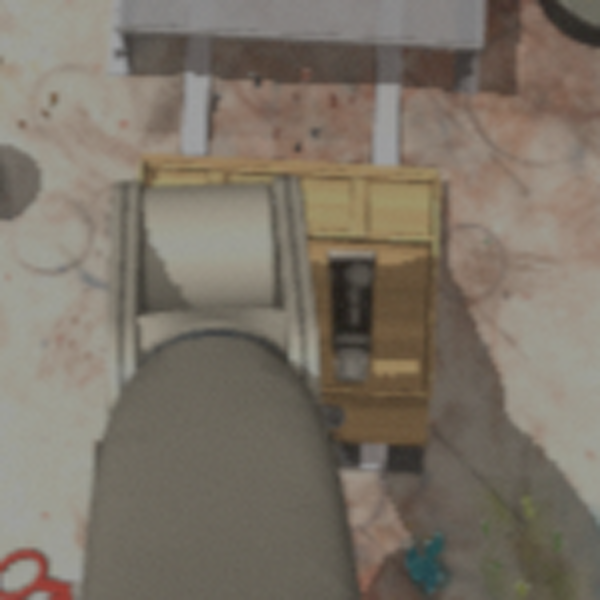

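Run:
```python
from h import *
T=np.load("pics/s6.npy",allow_pickle=True).item()
c=lambda u,v:((u+.5)/5.714+219.5,(v+.5)/5.714+159.5)
for p,z in(((548,262),98),((427,325),105),((405,325),105)):print(p,np.round(unproj(T,*c(*p),z),1))
# project predicted cap front-centre given grasp->cap distance L, for both
for P,pt in(((538.4,-70,98),'t1'),((539.9,48.3,105),'t2')):
  for L in(45,51,58,65): q=proj(T,(P[0]-L,P[1]+L*.028,P[2]));print(pt,L,np.round((q-np.array([219.5,159.5]))*5.714,0))
```

```text
(548, 262) [500.2 -83.1  98. ]
(427, 325) [488.2  42.6 105. ]
(405, 325) [496.9  50.5 105. ]
t1 45 [543. 273.]
t1 51 [552. 276.]
t1 58 [561. 279.]
t1 65 [571. 283.]
t2 45 [409. 326.]
t2 51 [418. 329.]
t2 58 [428. 333.]
t2 65 [438. 337.]
```

```bash
python3 -m jog '[[[0,0.8,1],[-0.2,0,0]],[[0,0.8,3],[-0.2,0,0]],[[0,0.8,5],[-0.2,0,0]],[[0,0.8,6.3],[-0.2,0,0]],[[0,0.8,6.7],[-0.2,0,0]],[[0,0.8,6.7],[-0.2,0,0]]]'
python3 - <<'E'
from h import *
st()
d=snapshot("scene");crop(d,220,160,360,265,"s14a.png")
E
```

```text
clock: 17.75
eef_pos: [548.8, 48.1, 200.1]
tool_rot: [0.0, 0.717, 0.697, 0.001]
wrist_force: [0.2, -0.4, 0.1]
opening: 35.0
17.75 [548.8  48.1 200.1] x [0.027 1.    0.   ] z [ 0.001  0.    -1.   ] F [ 0.2 -0.4  0.1] op 35.0 q [ 0.07  0.63  1.89  0.    0.62 -1.48]
```

View pics/s14a.png

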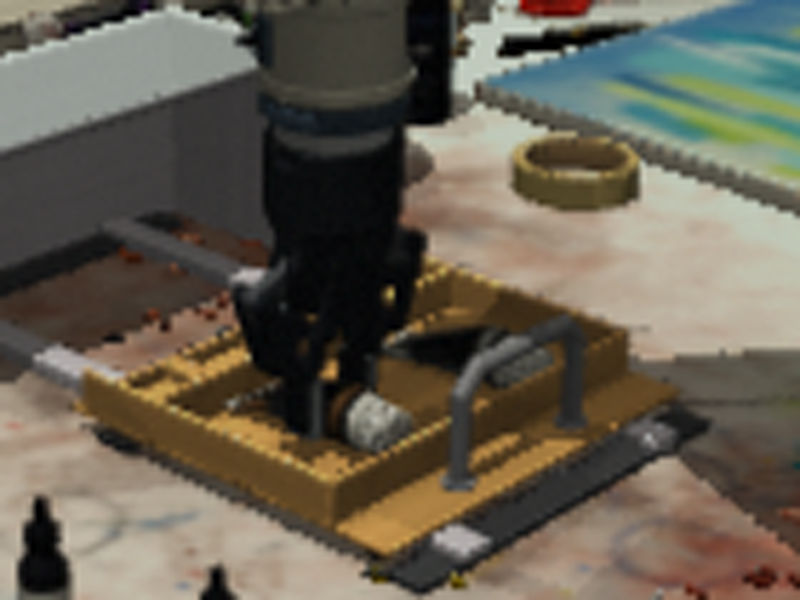

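```bash
python3 -m jog '[[[0,-0.1,0.4],[0,0,0]],[[0,-0.1,0.4],[0,0,0]]]'; python3 -m jog '[[[0,0,0],[0,0,0]],[[0,0,0],[0,0,0]],[[0,0,0],[0,0,0]],[[0,0,-1],[0,0,0]],[[0,0,-3],[0,0,0]],[[0,0,-7],[0,0,0]],[[0,0,-11],[0,0,0]],[[0,0,-16],[0,0,0]]]' 0.5
python3 - <<'E'
from h import *
st();to([520,150,360],88.4)
d=snapshot("scene");cv2.imwrite("pics/s15.png",d["img"][:,:,::-1]);np.save("pics/s15.npy",d,allow_pickle=True)
crop(d,180,180,340,300,"s15a.png")
d=snapshot("top");np.save("pics/t15.npy",d,allow_pickle=True)
E
```

```text
clock: 18.0
eef_pos: [548.1, 48.2, 197.0]
tool_rot: [0.001, 0.717, 0.697, 0.001]
wrist_force: [-0.1, -0.2, -1.2]
opening: 34.9
clock: 18.8
eef_pos: [546.9, 48.1, 358.2]
tool_rot: [0.0, 0.717, 0.697, 0.0]
wrist_force: [-0.1, -0.8, 0.1]
opening: 63.8
18.8 [546.9  48.1 358.2] x [0.027 1.    0.   ] z [ 0.001  0.    -1.   ] F [-0.1 -0.8  0.1] op 63.8 q [ 0.07  0.37  1.84  0.    0.93 -1.48]
shift [10.12 -2.97 -0.18] turn [ 0.03 -0.02  0.03] q6 now -1.48
shift [10.12 -2.97 -0.18] turn [ 4.0000e-02  5.0000e-02 -1.7997e+02] q6 now -1.48
```

View pics/s15a.png

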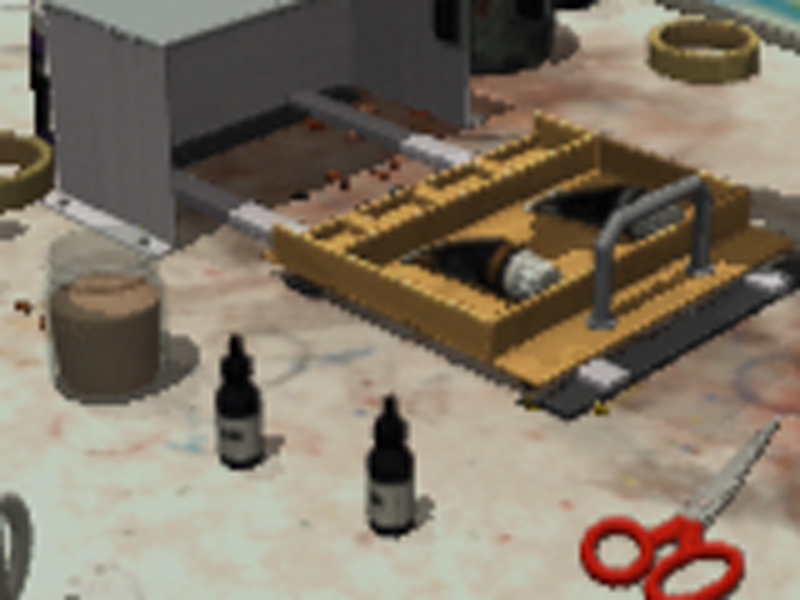

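```bash
cat > fit.py <<'E'
from h import *
from scipy.optimize import least_squares
def sil(d,x,y):
    t=np.linspace(0,2*np.pi,60); P=[]
    for z,r in((0,12.5),(50,12.5),(55,9),(65,7),(80,3)):
        for a in t: P.append(proj(d,(x+r*np.cos(a),y+r*np.sin(a),z)))
    return np.array(P)
def bb(d,x,y,z0=0):
    P=sil(d,x,y); return np.array([P[:60,0].min(),P[:60,0].max(),P[:,1].max(),P[:,1].min()])
E
python3 - <<'E'
from fit import *
S=np.load("pics/s15.npy",allow_pickle=True).item();T=np.load("pics/t15.npy",allow_pickle=True).item()
for n,m in(("A",(215,265,468,336)),("B",(366,415,535,396))):
    m=(np.array(m)+.5)/5+179.5
    r=least_squares(lambda p:(bb(S,*p)-m),[480,270]); print(n,np.round(r.x,1),np.round(r.fun,2))
# masks on top image
for n,p in(("A",(532,275)),("B",(425,268))):
    u,v=proj(T,(*p,20)).astype(int); g=T["img"][v-12:v+12,u-12:u+12].astype(float).mean(2)
    m=g<60; ys,xs=np.nonzero(m); print(n,"dark bbox",xs.min()+u-12,xs.max()+u-12,ys.min()+v-12,ys.max()+v-12,m.sum())
    f=lambda q:(lambda P:np.array([P[:,0].min(),P[:,0].max(),P[:,1].min(),P[:,1].max()]))(sil(T,*q))-np.array([xs.min()+u-12-.5,xs.max()+u-12+.5,ys.min()+v-12-.5,ys.max()+v-12+.5])
    r=least_squares(f,p);print(np.round(r.x,1),np.round(r.fun,2))
E
```

```text
A [536.2 278.7] [ 0.55 -0.55  0.66 -0.71]
B [428.2 268.6] [ 0.24 -0.24  0.6  -0.65]
A dark bbox 204 210 207 212 32
[534.1 276.4] [-1.26  1.31 -1.45  1.49]
B dark bbox 205 211 239 243 28
[425.5 267.9] [-1.29  1.34 -1.49  1.53]
```

Run:
```python
from h import *
T=np.load("pics/top4.npy",allow_pickle=True).item();S=np.load("pics/s15.npy",allow_pickle=True).item()
c=lambda u,v:((u+.5)/4+219.5,(v+.5)/4+129.5)
print("hood front",unproj(T,*c(122,33),150),unproj(T,*c(485,47),150))
e=lambda u,v:((u+.5)/5+179.5,(v+.5)/5+179.5)
print("hood front L bottom/top",unproj(S,*e(172,250),0),unproj(S,*e(165,47),150))
to([535,277.5,300],-1.2)
```

```text
hood front [755.97301916 126.84943309 150.        ] [ 751.36878357 -166.22365741  150.        ]
hood front L bottom/top [765.48015107 131.57182693   0.        ] [759.05611052 131.96490809 150.        ]
shift [22.86 -2.19  6.43] turn [ 0.6  -0.76 89.63] q6 now -1.48
shift [22.86 -2.19  6.43] turn [  0.76   0.6  -90.36] q6 now -1.48
```

```bash
python3 -m jog '[[[22.9,-2.2,4],[0.6,-0.8,89.6]],[[22.9,-2.2,6.4],[0.6,-0.8,89.6]],[[22.9,-2.2,6.4],[0.6,-0.8,89.6]],[[22.9,-2.2,6.4],[0.6,-0.8,89.6]],[[22.9,-2.2,6.4],[0.6,-0.8,89.6]],[[22.9,-2.2,6.4],[0.6,-0.8,89.6]],[[22.9,-2.2,6.4],[0.6,-0.8,89.6]],[[22.9,-2.2,6.4],[0.6,-0.8,89.6]]]' 0.5 20
python3 - <<'E'
from h import *
st();to([535,277.5,300],-1.2)
E
```

```text
clock: 19.7
eef_pos: [534.4, 278.5, 300.0]
tool_rot: [0.001, 0.982, 0.19, -0.0]
wrist_force: [0.1, -1.7, 0.8]
opening: 64.2
19.7 [534.4 278.5 300. ] x [ 0.928  0.372 -0.001] z [-0.    -0.001 -1.   ] F [ 0.1 -1.7  0.8] op 64.2 q [ 0.46  0.52  1.75 -0.    0.87  0.08]
shift [0.02 0.12 0.  ] turn [6.000e-02 2.000e-02 2.306e+01] q6 now 0.08
shift [0.02 0.12 0.  ] turn [-3.0000e-02  9.0000e-02 -1.5694e+02] q6 now 0.08
```

```bash
python3 -m jog '[[[0,0.1,0],[0,0,23]],[[0,0.1,0],[0,0,23]],[[0,0.1,0],[0,0,23]],[[0,0.1,2],[0,0,23]],[[0,0.1,2],[0,0,23]]]' 0.5 20
python3 - <<'E'
from h import *
st();to([535,277.5,203],-1.2)
d=snapshot("scene");crop(d,180,180,300,270,"s16.png")
E
```

```text
clock: 20.2
eef_pos: [533.8, 277.1, 278.3]
tool_rot: [0.001, 1.0, -0.01, -0.002]
wrist_force: [-0.5, -0.4, -0.4]
opening: 64.0
20.2 [533.8 277.1 278.3] x [ 1.    -0.02  -0.004] z [-0.004 -0.003 -1.   ] F [-0.5 -0.4 -0.4] op 64.0 q [ 0.46  0.56  1.76 -0.    0.83  0.48]
shift [ 0.15 -0.07  7.52] turn [0.17 0.21 0.07] q6 now 0.48
shift [ 0.15 -0.07  7.52] turn [  -0.33    0.26 -179.93] q6 now 0.48
```

View pics/s16.png

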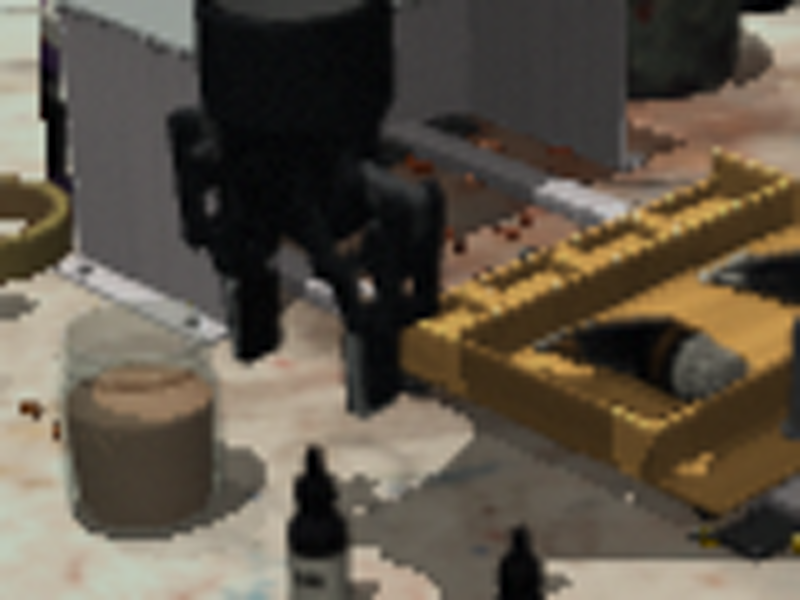

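```bash
python3 -m jog '[[[0.15,-0.05,2],[0.1,0.2,0]],[[0.15,-0.05,4],[0.1,0.2,0]],[[0.15,-0.05,6],[0.1,0.2,0]],[[0.15,-0.05,7],[0.1,0.2,0]],[[0.15,-0.05,7.5],[0.1,0.2,0]],[[0.15,-0.05,7.5],[0.1,0.2,0]],[[0.15,-0.05,7.5],[0.1,0.2,0]]]' 0.5 20
python3 - <<'E'
from h import *
st()
d=snapshot("scene");crop(d,180,180,300,270,"s17.png")
E
```

```text
clock: 20.95
eef_pos: [535.8, 277.7, 204.9]
tool_rot: [0.0, 1.0, -0.01, 0.001]
wrist_force: [0.6, 0.2, 1.3]
opening: 64.3
20.95 [535.8 277.7 204.9] x [ 1.    -0.02   0.002] z [ 0.002 -0.    -1.   ] F [0.6 0.2 1.3] op 64.3 q [ 0.46  0.67  1.77 -0.    0.7   0.48]
```

View pics/s17.png

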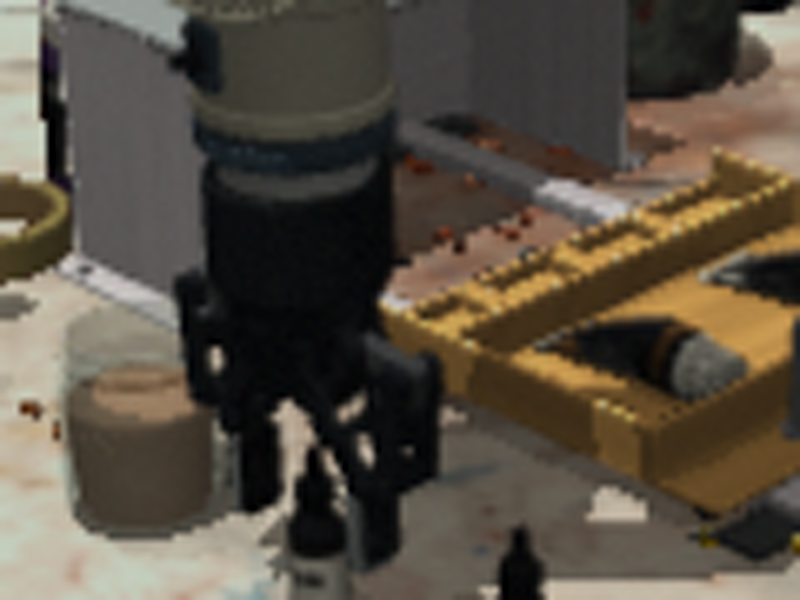

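```bash
python3 -m jog '[[[0,0,0.2],[0,0,0]],[[0,0,0.2],[0,0,0]],[[0,0,0.2],[0,0,0]],[[0,0,0.2],[0,0,0]]]' -0.1 20
python3 - <<'E'
from h import *
st()
d=snapshot("scene");crop(d,190,200,290,275,"s18.png")
print((proj(d,(535.8,277.7,36))-[190,200])*8)
E
```

```text
clock: 21.4
eef_pos: [535.9, 277.7, 203.2]
tool_rot: [-0.0, 1.0, -0.01, 0.001]
wrist_force: [-0.3, 0.2, 0.5]
opening: 38.7
21.4 [535.9 277.7 203.2] x [ 1.    -0.02   0.002] z [ 0.002  0.    -1.   ] F [-0.3  0.2  0.5] op 38.7 q [ 0.46  0.67  1.77 -0.    0.69  0.48]
[299.20778075 482.89099597]
```

View pics/s18.png

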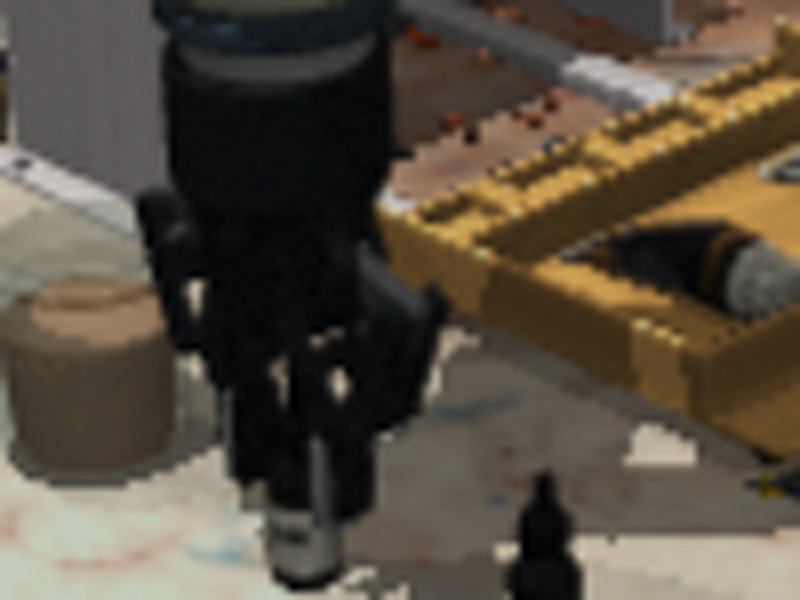

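```bash
python3 -m jog '[[[0,0,0],[0,0,0]],[[0,0,0],[0,0,0]],[[0,0,0],[0,0,0]],[[0,0,0],[0,0,0]],[[0,0,0],[0,0,0]]]' -1 25;python3 -m jog '[[[0,0,-1],[0,0,0]],[[0,0,-3],[0,0,0]],[[0,0,-6],[0,0,0]],[[0,0,-9],[0,0,0]],[[0,0,-11],[0,0,0]],[[0,0,-11],[0,0,0]]]'
python3 - <<'E'
from h import *
st();to([647.5,79.5,310],-1.5)
d=snapshot("scene");crop(d,190,170,290,245,"s19.png")
E
```

```text
clock: 21.95
eef_pos: [535.8, 277.8, 203.2]
tool_rot: [0.0, 1.0, -0.01, 0.001]
wrist_force: [-0.7, 0.0, 1.4]
opening: 23.6
clock: 22.55
eef_pos: [536.6, 278.2, 316.9]
tool_rot: [-0.001, 1.0, -0.01, 0.004]
wrist_force: [-0.0, 0.0, -0.2]
opening: 23.8
22.55 [536.6 278.2 316.9] x [ 1.    -0.019  0.008] z [ 0.008  0.003 -1.   ] F [-0.   0.  -0.2] op 23.8 q [ 0.46  0.5   1.74 -0.    0.89  0.48]
shift [11.47 19.66  0.72] turn [-0.17 -0.45  0.38] q6 now 0.48
shift [11.47 19.66  0.72] turn [   0.7    -0.26 -179.62] q6 now 0.48
```

View pics/s19.png

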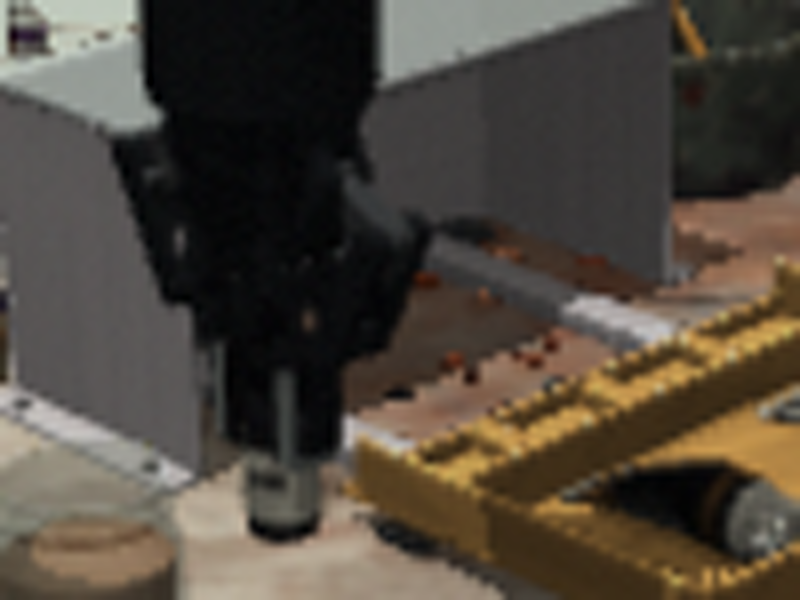

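```bash
python3 -m jog '[[[1.5,3,0],[0,0,0]],[[4,7,0],[0,-0.4,0]],[[6,10.5,0.5],[0,-0.4,0.4]],[[8,14,0.5],[0,-0.4,0.4]],[[10,17,0.5],[0,-0.4,0.4]],[[11,19,0.5],[0,-0.4,0.4]],[[11.5,19.7,0.5],[0,-0.4,0.4]],[[11.5,19.7,0.5],[0,-0.4,0.4]]]'; python3 -m jog '[[[0,0,2],[0,0,0]],[[0,0,4],[0,0,0]],[[0,0,4],[0,0,0]]]'
python3 - <<'E'
from h import *
st();to([647.5,79.5,250],-1.5)
d=snapshot("scene");crop(d,200,160,320,250,"s20.png")
d=snapshot("top");crop(d,220,130,340,220,"t20.png")
E
```

```text
clock: 23.4
eef_pos: [647.1, 78.0, 308.9]
tool_rot: [-0.001, 1.0, -0.014, -0.002]
wrist_force: [0.8, 1.5, -0.5]
opening: 23.5
clock: 23.7
eef_pos: [644.9, 79.3, 265.8]
tool_rot: [-0.001, 1.0, -0.013, -0.005]
wrist_force: [0.9, 0.2, -0.4]
opening: 23.4
23.7 [644.9  79.3 265.8] x [ 1.    -0.027 -0.01 ] z [-0.01   0.001 -1.   ] F [ 0.9  0.2 -0.4] op 23.4 q [0.1  0.63 1.65 0.   0.87 0.13]
shift [ 0.28 -0.02  1.58] turn [-0.05  0.57 -0.03] q6 now 0.13
shift [ 0.28 -0.02  1.58] turn [8.9000e-01 8.0000e-02 1.7997e+02] q6 now 0.13
```

View pics/s20.png

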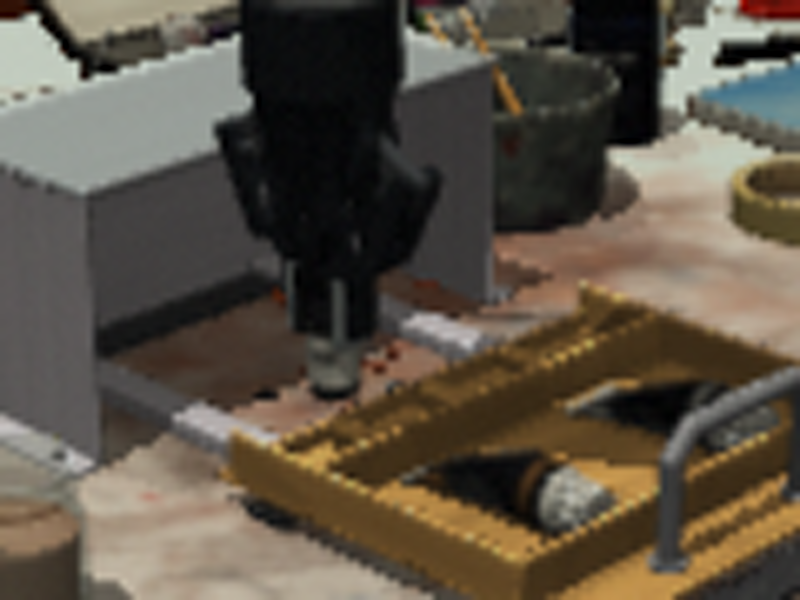

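View pics/t20.png

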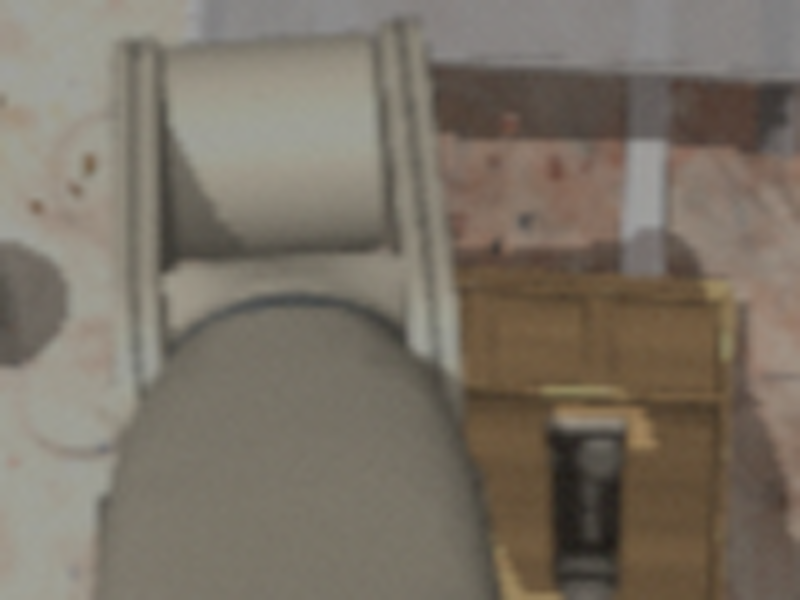

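```bash
cat > ov.py <<'E'
from h import *
import sys
def overlay(d,x0,y0,x1,y1,name,h=(460.7,-8.0),yaw=-1.6):
    s=min(800/(x1-x0),600/(y1-y0)); im=cv2.resize(d["img"][y0:y1,x0:x1,::-1],None,fx=s,fy=s,interpolation=cv2.INTER_CUBIC)
    a=np.radians(yaw);X=np.array([np.cos(a),np.sin(a)]);Y=np.array([-X[1],X[0]])
    def poly(cx,cy,lx,ly,z,col):
        P=[]
        for sx,sy in((-1,-1),(-1,1),(1,1),(1,-1)):
            p=np.array(h)+X*(cx+sx*lx/2)+Y*(cy+sy*ly/2); P.append((proj(d,(*p,z))+.5-[x0,y0])*s)
        cv2.polylines(im,[np.int32(P)],True,col,1,cv2.LINE_AA)
    for i in range(4): poly(184,94.5-63*i,51,48,28,(0,0,255))
    poly(88,0,130,252,44,(255,0,0)); poly(88,0,130,252,18,(0,255,0))
    cv2.imwrite("pics/"+name,im)
E
python3 - <<'E'
from ov import *
S=np.load("pics/s15.npy",allow_pickle=True).item();T=np.load("pics/top4.npy",allow_pickle=True).item()
overlay(S,210,180,340,275,"ov1.png");overlay(T,240,150,340,240,"ov2.png")
E
```

View pics/ov1.png

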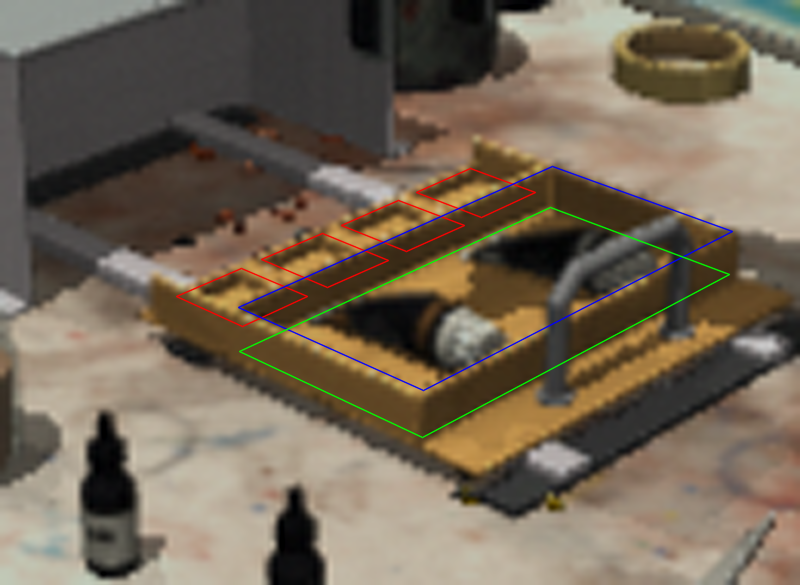

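View pics/ov2.png

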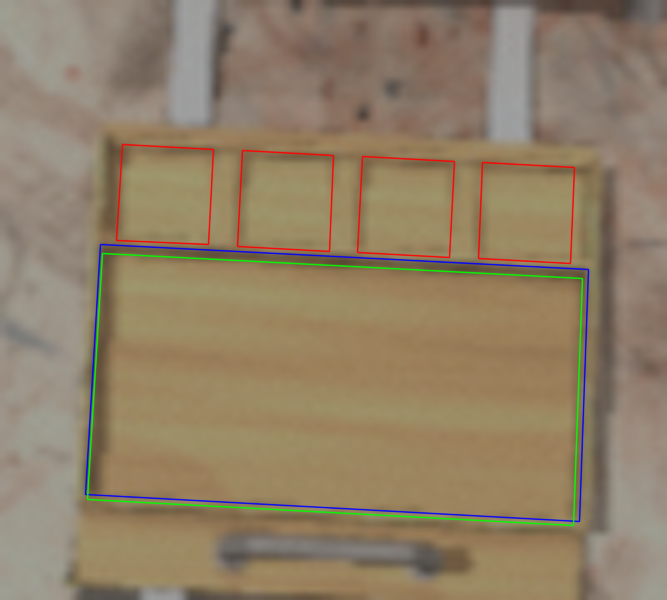

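```bash
python3 -m jog '[[[0.3,0,1],[0,0.5,0]],[[0.3,0,2],[0,0.5,0]],[[0.3,0,3],[0,0.5,0]],[[0.3,0,3.6],[0,0.5,0]],[[0.3,0,4],[0,0.5,0]],[[0.3,0,4],[0,0.5,0]]]'
python3 - <<'E'
from h import *
st();to([648,79.5,221],-1.5)
d=snapshot("scene");crop(d,210,180,310,255,"s21.png")
E
```

```text
clock: 24.4
eef_pos: [649.0, 79.0, 227.8]
tool_rot: [-0.001, 1.0, -0.014, 0.001]
wrist_force: [-0.4, 0.1, -0.5]
opening: 23.8
24.4 [649.   79.  227.8] x [ 1.    -0.027  0.002] z [ 0.002  0.001 -1.   ] F [-0.4  0.1 -0.5] op 23.8 q [0.1  0.69 1.65 0.   0.8  0.13]
shift [-0.1  -0.04  0.68] turn [-0.07 -0.14 -0.05] q6 now 0.13
shift [-0.1  -0.04  0.68] turn [-2.1000e-01  1.2000e-01  1.7995e+02] q6 now 0.13
```

View pics/s21.png

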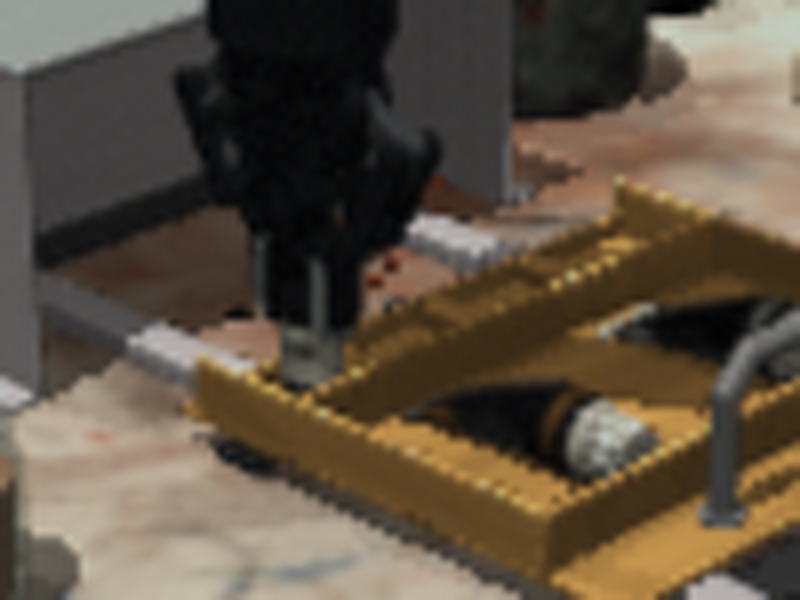

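Base just above the pocket and well inside its walls. Lower until it touches.

```bash
python3 -m jog '[[[-0.1,0,0.2],[0,-0.1,0]],[[-0.1,0,0.4],[0,-0.1,0]],[[-0.1,0,0.55],[0,-0.1,0]],[[-0.1,0,0.65],[0,-0.1,0]],[[-0.1,0,0.65],[0,-0.1,0]]]'; python3 -c "
from h import *
st()"
```

```text
clock: 24.95
eef_pos: [648.1, 79.1, 221.7]
tool_rot: [-0.001, 1.0, -0.013, 0.001]
wrist_force: [-0.3, -0.9, 0.5]
opening: 23.4
24.95 [648.1  79.1 221.7] x [ 1.    -0.027  0.001] z [ 0.001  0.001 -1.   ] F [-0.3 -0.9  0.5] op 23.4 q [0.1  0.7  1.65 0.   0.79 0.13]
```

```bash
python3 -m jog '[[[0,0,0.1],[0,0,0]],[[0,0,0.2],[0,0,0]],[[0,0,0.2],[0,0,0]]]'; python3 -c "
from h import *
st()"
```

```text
clock: 25.25
eef_pos: [648.8, 79.2, 221.2]
tool_rot: [-0.001, 1.0, -0.013, 0.002]
wrist_force: [-2.3, -0.6, 7.9]
opening: 23.6
25.25 [648.8  79.2 221.2] x [ 1.    -0.027  0.004] z [ 0.004  0.002 -1.   ] F [-2.3 -0.6  7.9] op 23.6 q [0.1  0.7  1.65 0.   0.79 0.13]
```

```bash
python3 -m jog '[[[0,0,-0.1],[0,0,0]],[[0,0,-0.1],[0,0,0]],[[0,0,-0.1],[0,0,0]],[[0,0,-0.1],[0,0,0]]]' 0.2;python3 -m jog '[[[0,0,-0.5],[0,0,0]],[[0,0,-2],[0,0,0]],[[0,0,-4],[0,0,0]],[[0,0,-7],[0,0,0]],[[0,0,-10],[0,0,0]],[[0,0,-10],[0,0,0]]]'
python3 - <<'E'
from h import *
st();to([426.5,268,300],-1.2)
d=snapshot("scene");crop(d,210,180,310,255,"s22.png")
E
```

```text
clock: 25.65
eef_pos: [648.7, 79.1, 221.9]
tool_rot: [-0.001, 1.0, -0.013, 0.002]
wrist_force: [-0.4, -0.1, 0.6]
opening: 51.6
clock: 26.25
eef_pos: [650.1, 79.2, 327.9]
tool_rot: [-0.001, 1.0, -0.013, 0.006]
wrist_force: [-0.1, 0.1, 0.2]
opening: 51.2
26.25 [650.1  79.2 327.9] x [ 1.    -0.027  0.012] z [ 0.012  0.002 -1.   ] F [-0.1  0.1  0.2] op 51.2 q [0.1  0.55 1.61 0.   0.96 0.13]
shift [-22.89 -18.27   2.56] turn [-0.16 -0.69 -0.34] q6 now 0.13
shift [-22.89 -18.27   2.56] turn [ -1.08   0.24 179.66] q6 now 0.13
```

View pics/s22.png

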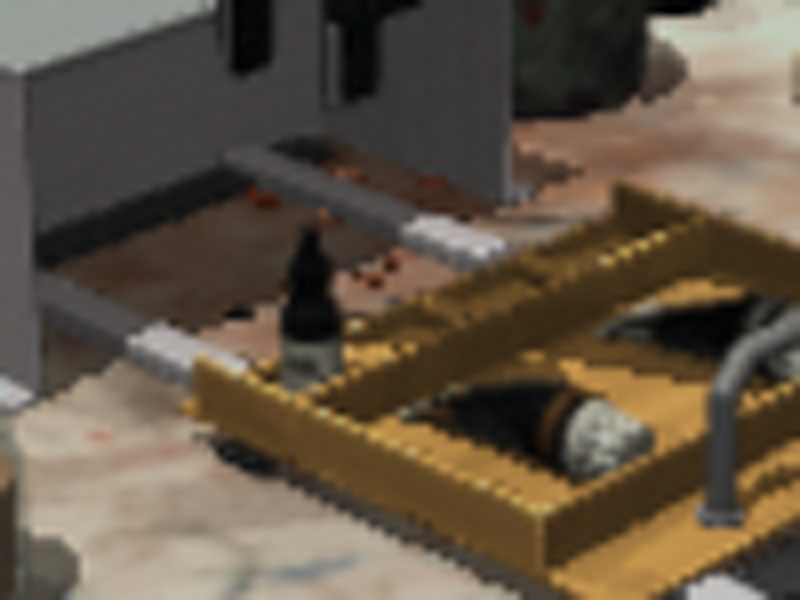

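Bottle stands upright in pocket 1 (about (312,330) in the crop). Now bottle B.

```bash
python3 -m jog '[[[-22.9,-18.3,0],[0,-0.7,0]],[[-22.9,-18.3,0],[0,-0.7,0]],[[-22.9,-18.3,2],[0,-0.7,0]],[[-22.9,-18.3,2.5],[0,-0.7,0]],[[-22.9,-18.3,2.5],[0,-0.7,0]],[[-22.9,-18.3,2.5],[0,-0.7,0]],[[-22.9,-18.3,2.5],[0,-0.7,0]],[[-22.9,-18.3,2.5],[0,-0.7,0]]]' 0.5 20; python3 -m jog '[[[0,0,2],[0,0,0]],[[0,0,2],[0,0,0]],[[0,0,2],[0,0,0]]]'
python3 - <<'E'
from fit import *
st();to([426.5,268,203],-1.2)
d=snapshot("scene");crop(d,210,210,310,285,"s23.png")
d=snapshot("top"); overlay=None
import ov; ov.overlay(d,240,150,340,240,"ov3.png")
E
```

```text
clock: 27.1
eef_pos: [424.8, 268.8, 298.7]
tool_rot: [-0.001, 1.0, -0.012, -0.002]
wrist_force: [-0.4, 0.6, -0.7]
opening: 64.2
clock: 27.4
eef_pos: [425.5, 268.1, 278.7]
tool_rot: [-0.001, 1.0, -0.013, -0.002]
wrist_force: [1.1, 0.0, 0.1]
opening: 64.3
27.4 [425.5 268.1 278.7] x [ 1.    -0.026 -0.004] z [-0.004  0.001 -1.   ] F [1.1 0.  0.1] op 64.3 q [0.54 0.44 1.98 0.01 0.73 0.56]
shift [0.14 0.02 7.57] turn [-0.07  0.26 -0.29] q6 now 0.56
shift [0.14 0.02 7.57] turn [4.0000e-01 1.1000e-01 1.7971e+02] q6 now 0.56
```

View pics/s23.png

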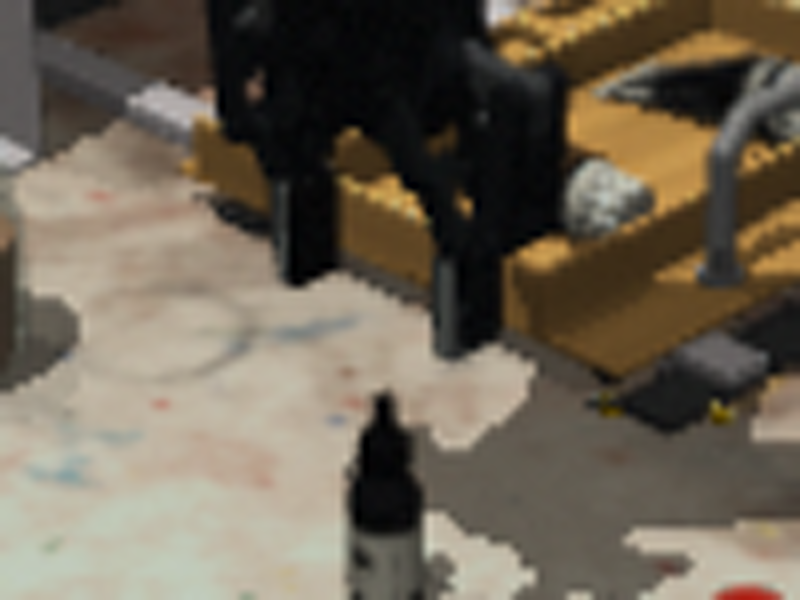

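View pics/ov3.png

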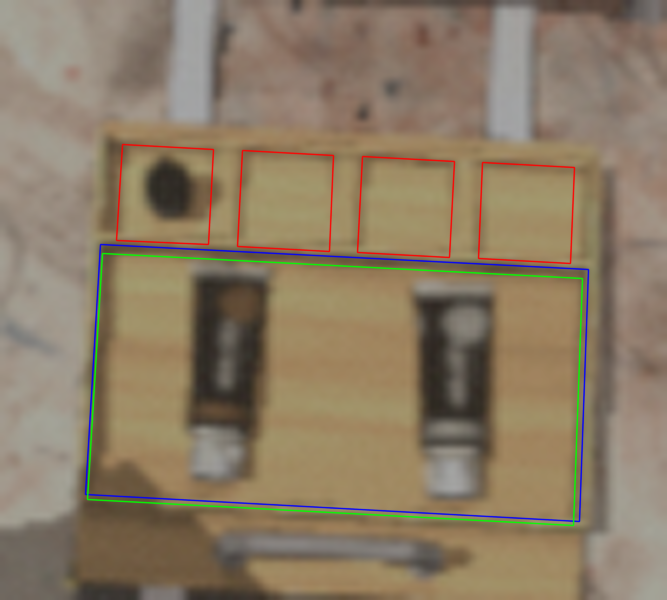

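```bash
python3 -m jog '[[[0.15,0,2],[0,0.2,0]],[[0.15,0,4],[0,0.2,0]],[[0.15,0,6],[0,0.2,0]],[[0.15,0,7],[0,0.2,0]],[[0.15,0,7.6],[0,0.2,0]],[[0.15,0,7.6],[0,0.2,0]],[[0.15,0,7.6],[0,0.2,0]]]' 0.5 20; python3 -m jog '[[[0,0,0.1],[0,0,0]],[[0,0,0.1],[0,0,0]],[[0,0,0.1],[0,0,0]],[[0,0,0.1],[0,0,0]]]' -0.1 20
python3 - <<'E'
from h import *
st()
d=snapshot("scene");crop(d,210,220,310,295,"s24.png")
E
```

```text
clock: 28.2
eef_pos: [427.1, 268.6, 203.8]
tool_rot: [-0.001, 1.0, -0.013, 0.001]
wrist_force: [-0.1, 0.4, 0.1]
opening: 63.9
clock: 28.6
eef_pos: [427.2, 268.7, 203.0]
tool_rot: [-0.001, 1.0, -0.013, 0.001]
wrist_force: [-0.4, 0.6, -0.2]
opening: 38.4
28.6 [427.2 268.7 203. ] x [ 1.    -0.026  0.001] z [ 0.001  0.003 -1.   ] F [-0.4  0.6 -0.2] op 38.4 q [0.54 0.58 1.99 0.   0.56 0.56]
```

View pics/s24.png

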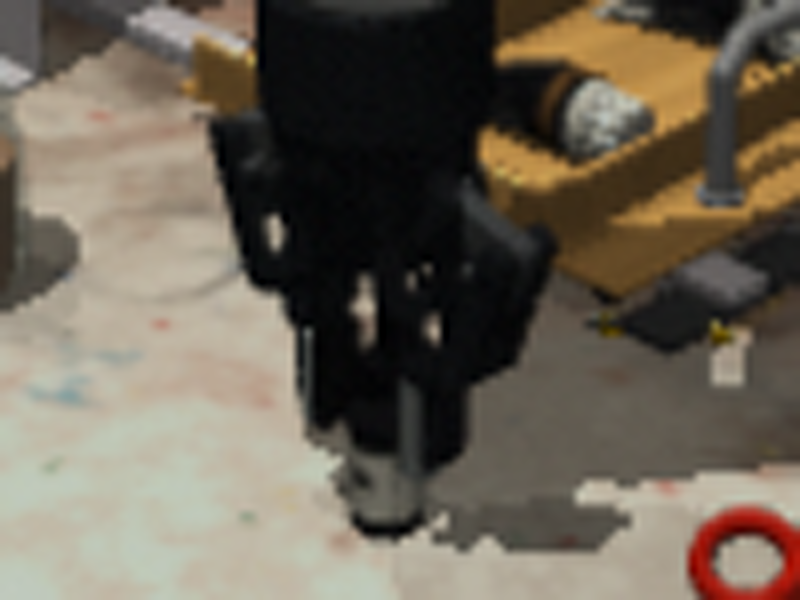

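```bash
python3 -m jog '[[[0,0,0],[0,0,0]],[[0,0,0],[0,0,0]],[[0,0,0],[0,0,0]],[[0,0,0],[0,0,0]],[[0,0,0],[0,0,0]]]' -1 25;python3 -m jog '[[[0,0,-1],[0,0,0]],[[0,0,-3],[0,0,0]],[[0,0,-6],[0,0,0]],[[0,0,-9],[0,0,0]],[[0,0,-12],[0,0,0]],[[0,0,-13],[0,0,0]],[[0,0,-13],[0,0,0]]]'
python3 - <<'E'
from h import *
st();to([646.5,16.2,330],-1.5);to([560,16.2,335],-1.5)
d=snapshot("scene");crop(d,210,160,330,250,"s25.png")
E
```

```text
clock: 29.15
eef_pos: [427.1, 268.7, 203.1]
tool_rot: [-0.001, 1.0, -0.013, 0.001]
wrist_force: [-1.4, -0.5, 4.4]
opening: 23.6
clock: 29.85
eef_pos: [427.3, 268.5, 334.7]
tool_rot: [-0.002, 1.0, -0.013, 0.002]
wrist_force: [0.4, 0.8, -1.0]
opening: 23.3
29.85 [427.3 268.5 334.7] x [ 1.    -0.026  0.004] z [ 0.004  0.004 -1.   ] F [ 0.4  0.8 -1. ] op 23.3 q [0.54 0.35 1.95 0.   0.84 0.56]
shift [22.56 24.66  0.45] turn [-0.26 -0.25  0.02] q6 now 0.56
shift [22.56 24.66  0.45] turn [   0.39   -0.42 -179.98] q6 now 0.56
shift [13.91 24.88 -0.09] turn [-0.26 -0.25  0.02] q6 now 0.56
shift [13.91 24.88 -0.09] turn [   0.39   -0.42 -179.98] q6 now 0.56
```

View pics/s25.png

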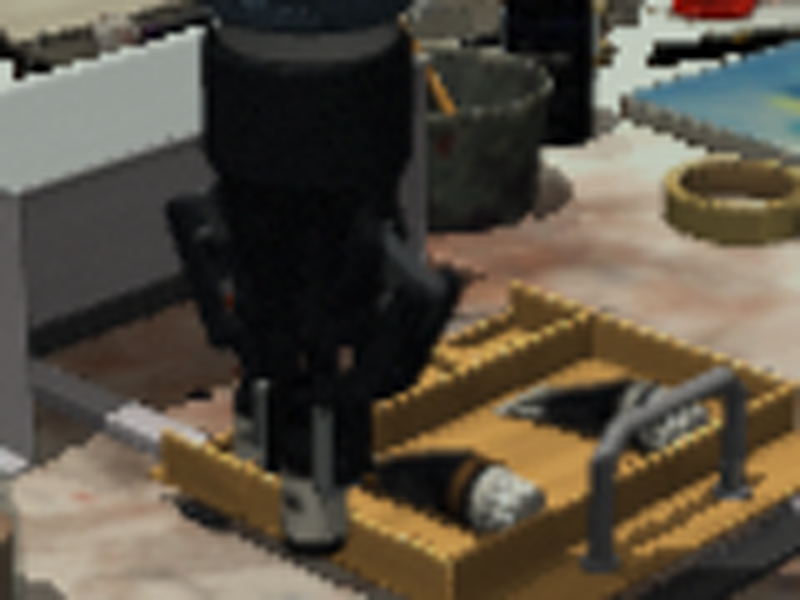

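```bash
python3 -m jog '[[[2,3,0],[0,0,0]],[[4,7,0],[-0.2,-0.2,0]],[[6.5,11,0],[-0.2,-0.2,0]],[[9,15,0],[-0.2,-0.2,0]],[[11.5,19,0],[-0.2,-0.2,0]],[[14,22.5,0],[-0.2,-0.2,0]],[[17,24.5,0],[-0.2,-0.2,0]],[[18.5,24.8,0],[-0.2,-0.2,0]]]'
python3 - <<'E'
from h import *
st();to([646.5,16.2,330],-1.5);
E
```

```text
clock: 30.7
eef_pos: [606.8, 12.7, 330.8]
tool_rot: [0.0, 1.0, -0.014, -0.002]
wrist_force: [-0.2, 0.6, -0.5]
opening: 22.9
30.7 [606.8  12.7 330.8] x [ 1.    -0.029 -0.003] z [-0.003 -0.001 -1.   ] F [-0.2  0.6 -0.5] op 22.9 q [ 0.    0.49  1.72 -0.    0.94  0.03]
shift [ 3.96 -0.47  0.06] turn [ 0.04  0.17 -0.16] q6 now 0.03
shift [ 3.96 -0.47  0.06] turn [ 2.7000e-01 -7.0000e-02  1.7984e+02] q6 now 0.03
```

```bash
python3 -m jog '[[[2,-0.3,0],[0,0,0]],[[3.9,-0.45,0],[0,0.2,0]],[[3.9,-0.45,1],[0,0.2,0]],[[3.9,-0.45,3],[0,0.2,0]],[[3.9,-0.45,5],[0,0.2,0]],[[3.9,-0.45,7],[0,0.2,0]],[[3.9,-0.45,7],[0,0.2,0]]]'
python3 - <<'E'
from h import *
st();to([646.5,16.2,228],-1.5);
d=snapshot("scene");crop(d,210,180,310,255,"s26.png")
E
```

```text
clock: 31.4
eef_pos: [642.9, 16.1, 255.7]
tool_rot: [0.0, 1.0, -0.014, -0.004]
wrist_force: [-0.1, 0.6, -0.3]
opening: 23.5
31.4 [642.9  16.1 255.7] x [ 1.    -0.029 -0.009] z [-0.009 -0.001 -1.   ] F [-0.1  0.6 -0.3] op 23.5 q [ 0.01  0.64  1.67 -0.    0.85  0.04]
shift [ 0.38 -0.03  2.77] turn [ 0.06  0.5  -0.15] q6 now 0.04
shift [ 0.38 -0.03  2.77] turn [ 7.9000e-01 -1.0000e-01  1.7985e+02] q6 now 0.04
```

View pics/s26.png

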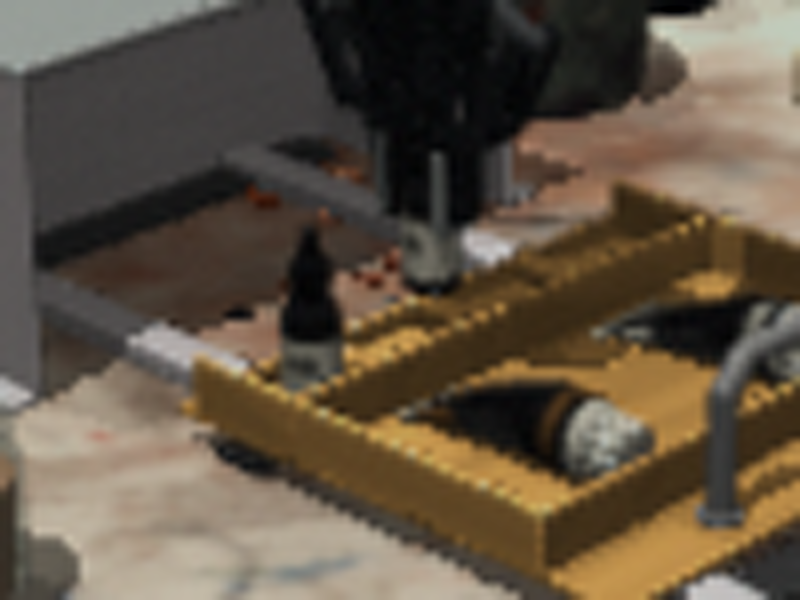

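```bash
python3 -m jog '[[[0.4,0,0.8],[0,0.5,0]],[[0.4,0,1.6],[0,0.5,0]],[[0.4,0,2.4],[0,0.5,0]],[[0.4,0,2.8],[0,0.5,0]],[[0.4,0,3.1],[0,0.5,0]],[[0.4,0,3.3],[0,0.5,0]],[[0.4,0,3.3],[0,0.5,0]]]'
python3 - <<'E'
from h import *
st();to([646.5,16.2,220.5],-1.5);
d=snapshot("scene");crop(d,210,180,310,255,"s27.png")
E
```

```text
clock: 32.15
eef_pos: [647.7, 15.9, 224.5]
tool_rot: [0.001, 1.0, -0.014, 0.001]
wrist_force: [0.5, 0.7, -0.6]
opening: 23.1
32.15 [647.7  15.9 224.5] x [ 1.    -0.029  0.003] z [ 0.003 -0.001 -1.   ] F [ 0.5  0.7 -0.6] op 23.1 q [ 0.01  0.69  1.66 -0.    0.79  0.04]
shift [-0.12 -0.02  0.4 ] turn [ 0.06 -0.15 -0.15] q6 now 0.04
shift [-0.12 -0.02  0.4 ] turn [-2.4000e-01 -9.0000e-02  1.7985e+02] q6 now 0.04
```

View pics/s27.png

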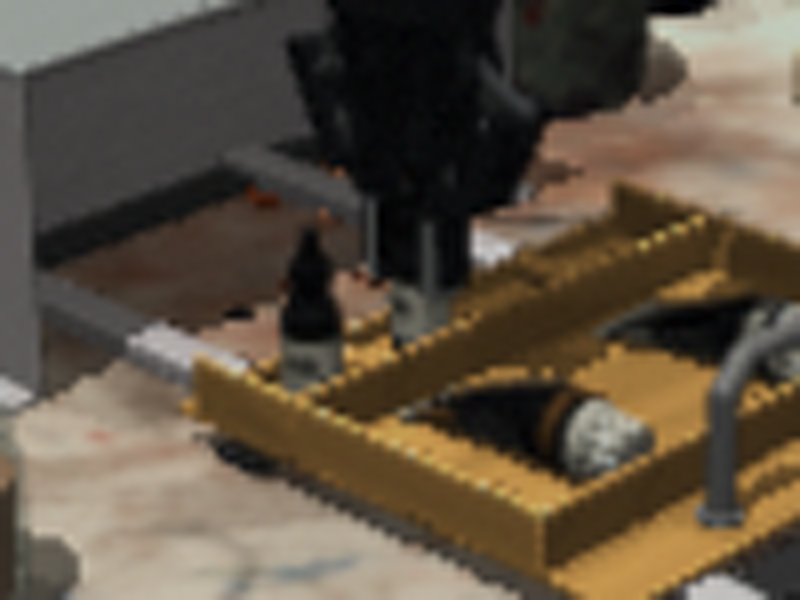

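```bash
python3 -m jog '[[[-0.1,0,0.2],[0,-0.1,0]],[[-0.1,0,0.3],[0,-0.1,0]],[[-0.1,0,0.4],[0,-0.1,0]],[[-0.1,0,0.4],[0,-0.1,0]]]'; python3 -c "
from h import *
st()"
```

```text
clock: 32.6
eef_pos: [646.8, 15.9, 221.2]
tool_rot: [0.001, 1.0, -0.014, 0.001]
wrist_force: [-1.5, -0.3, 3.1]
opening: 23.7
32.6 [646.8  15.9 221.2] x [ 1.    -0.029  0.002] z [ 0.002 -0.001 -1.   ] F [-1.5 -0.3  3.1] op 23.7 q [ 0.01  0.69  1.67 -0.    0.78  0.04]
```

Contact (3 N). Release and lift.

```bash
python3 -m jog '[[[0,0,0],[0,0,0]],[[0,0,0],[0,0,0]],[[0,0,0],[0,0,0]],[[0,0,0],[0,0,0]]]' 0.2;python3 -m jog '[[[0,0,-0.5],[0,0,0]],[[0,0,-2],[0,0,0]],[[0,0,-4],[0,0,0]],[[0,0,-7],[0,0,0]],[[0,0,-10],[0,0,0]],[[0,0,-12],[0,0,0]],[[0,0,-12],[0,0,0]]]'
python3 - <<'E'
from h import *
st();to([461,-8,345],-1.6)
d=snapshot("scene");crop(d,210,180,330,270,"s28.png")
cv2.imwrite("pics/s28f.png",d["img"][:,:,::-1])
E
```

```text
clock: 33.0
eef_pos: [646.8, 15.9, 221.1]
tool_rot: [0.001, 1.0, -0.014, 0.001]
wrist_force: [0.9, -0.4, -0.8]
opening: 51.0
clock: 33.7
eef_pos: [647.8, 16.1, 345.9]
tool_rot: [0.0, 1.0, -0.014, 0.005]
wrist_force: [0.5, 0.3, -0.5]
opening: 51.3
33.7 [647.8  16.1 345.9] x [ 1.    -0.029  0.009] z [ 0.009 -0.001 -1.   ] F [ 0.5  0.3 -0.5] op 51.3 q [ 0.01  0.52  1.62 -0.    0.99  0.04]
shift [-18.6    2.95  -0.08] turn [ 0.04 -0.52 -0.05] q6 now 0.04
shift [-18.6    2.95  -0.08] turn [-8.2000e-01 -7.0000e-02  1.7995e+02] q6 now 0.04
```

View pics/s28.png

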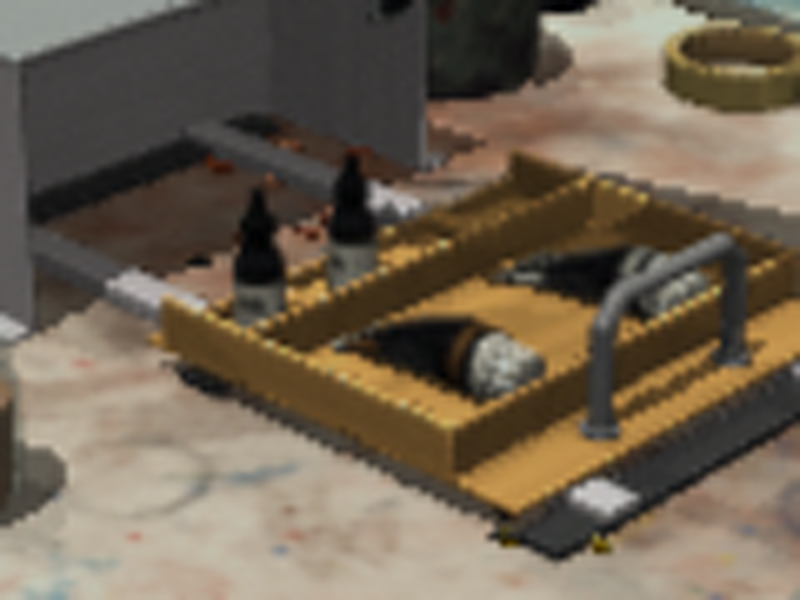

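View pics/s28f.png

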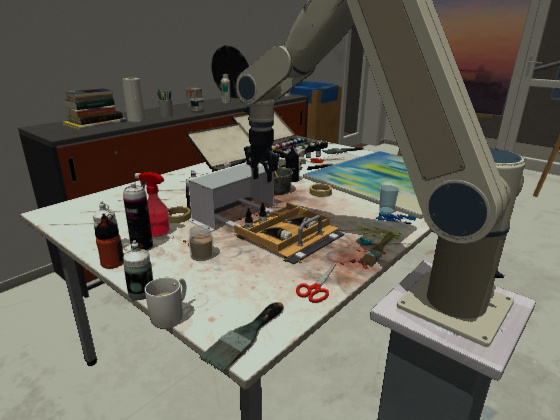

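Run:
```python
from h import *
im=cv2.imread("pics/top0.png")
for i,(a,b,c,e) in enumerate(((330,60,560,230),(130,60,360,230),(130,170,360,310))): cv2.imwrite(f"pics/z{i}.png",cv2.convertScaleAbs(cv2.resize(im[b:e,a:c],None,fx=3.4,fy=3.4,interpolation=cv2.INTER_CUBIC),alpha=1.5))
```

```text
(no output)
```

View pics/z0.png

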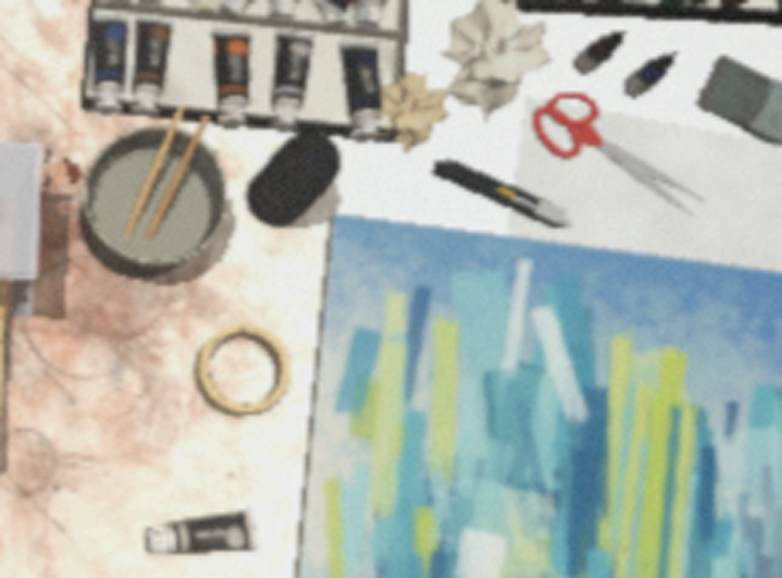

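View pics/z1.png

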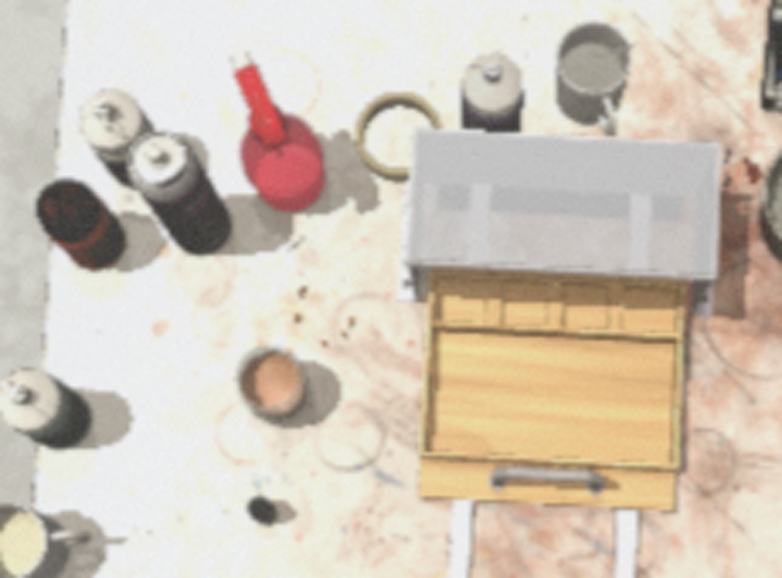

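View pics/z2.png

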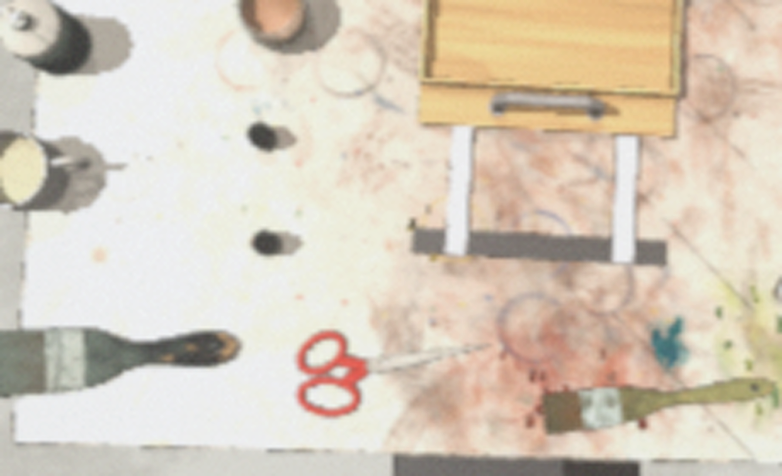

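```bash
python3 -m jog '[[[-5,0.8,0],[0,-0.5,0]],[[-10,1.6,0],[0,-0.5,0]],[[-14,2.4,0],[0,-0.5,0]],[[-17,2.8,0],[0,-0.5,0]],[[-18.6,2.9,0],[0,-0.5,0]],[[-18.6,2.9,0],[0,-0.5,0]],[[-18.6,2.9,0],[0,-0.5,0]]]' 0.5 20; python3 -c "
from h import *
st();to([461,-8,242],-1.6)"
```

```text
clock: 34.45
eef_pos: [460.8, -7.6, 342.6]
tool_rot: [0.0, 1.0, -0.014, -0.001]
wrist_force: [0.7, -0.2, 0.3]
opening: 63.8
34.45 [460.8  -7.6 342.6] x [ 1.    -0.029 -0.002] z [-0.002 -0.001 -1.   ] F [ 0.7 -0.2  0.3] op 63.8 q [-0.04  0.28  2.03 -0.    0.83 -0.01]
shift [ 0.04  0.03 10.06] turn [ 0.05  0.13 -0.06] q6 now -0.01
shift [ 0.04  0.03 10.06] turn [ 2.1000e-01 -7.0000e-02  1.7994e+02] q6 now -0.01
```

```bash
python3 -m jog '[[[0.05,0,3],[0,0.1,0]],[[0.05,0,6],[0,0.1,0]],[[0.05,0,8.5],[0,0.1,0]],[[0.05,0,9.7],[0,0.1,0]],[[0.05,0,10],[0,0.1,0]],[[0.05,0,10],[0,0.1,0]]]'; python3 -c "
from h import *
st();to([461,-8,240],-1.6)
d=snapshot('scene');crop(d,240,180,340,255,'s29.png')"
```

```text
clock: 35.05
eef_pos: [461.8, -7.6, 242.5]
tool_rot: [0.0, 1.0, -0.014, -0.0]
wrist_force: [0.1, -0.2, 0.5]
opening: 64.3
35.05 [461.8  -7.6 242.5] x [ 1.    -0.029 -0.001] z [-0.001 -0.001 -1.   ] F [ 0.1 -0.2  0.5] op 64.3 q [-0.04  0.47  2.08 -0.    0.6  -0.01]
shift [-0.07  0.04  0.25] turn [ 0.05  0.04 -0.05] q6 now -0.01
shift [-0.07  0.04  0.25] turn [ 6.0000e-02 -7.0000e-02  1.7995e+02] q6 now -0.01
```

View pics/s29.png

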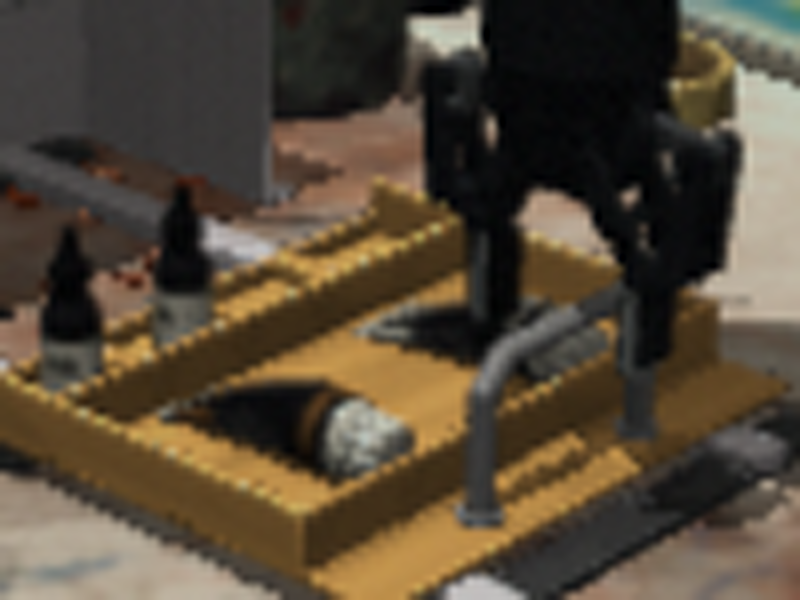

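```bash
python3 -m jog '[[[-0.05,0,0.2],[0,0,0]],[[-0.05,0,0.2],[0,0,0]],[[-0.05,0,0.2],[0,0,0]],[[-0.05,0,0.2],[0,0,0]],[[-0.05,0,0.2],[0,0,0]]]' -0.45 20; python3 -m jog '[[[0,0,0],[0,0,0]],[[0,0,0],[0,0,0]]]' -0.55;python3 -m jog '[[[0,0,0],[0,0,0]],[[0,0,0],[0,0,0]]]' -0.6; python3 -m jog '[[[0,0,0],[0,0,0]],[[0,0,0],[0,0,0]]]' -0.64;python3 -m jog '[[[0,0,0],[0,0,0]],[[0,0,0],[0,0,0]]]' -0.68;python3 -m jog '[[[0,0,0],[0,0,0]],[[0,0,0],[0,0,0]]]' -0.72; python3 -m jog '[[[0,0,0],[0,0,0]],[[0,0,0],[0,0,0]]]' -0.77; python3 -c "
from h import *
st()
d=snapshot('scene');crop(d,240,180,340,255,'s30.png')"
```

```text
clock: 35.6
eef_pos: [461.4, -7.6, 241.2]
tool_rot: [0.0, 1.0, -0.014, 0.0]
wrist_force: [0.3, 0.1, -0.0]
opening: 23.7
clock: 35.8
eef_pos: [461.4, -7.6, 241.3]
tool_rot: [0.0, 1.0, -0.014, 0.0]
wrist_force: [-0.4, 0.7, 0.1]
opening: 18.9
clock: 36.0
eef_pos: [461.4, -7.6, 241.3]
tool_rot: [0.0, 1.0, -0.014, 0.0]
wrist_force: [0.5, -0.3, -0.8]
opening: 17.6
clock: 36.2
eef_pos: [461.3, -7.6, 241.3]
tool_rot: [0.0, 1.0, -0.014, 0.0]
wrist_force: [0.5, -0.2, -0.1]
opening: 15.4
clock: 36.4
eef_pos: [461.4, -7.6, 241.3]
tool_rot: [0.0, 1.0, -0.014, 0.0]
wrist_force: [-0.0, -0.1, 0.1]
opening: 13.6
clock: 36.6
eef_pos: [461.6, -7.6, 241.3]
tool_rot: [0.0, 1.0, -0.014, 0.001]
wrist_force: [0.7, 0.1, 0.6]
opening: 12.3
clock: 36.8
eef_pos: [461.6, -7.6, 241.4]
tool_rot: [0.0, 1.0, -0.014, 0.001]
wrist_force: [0.9, -1.1, 1.2]
opening: 11.0
36.8 [461.6  -7.6 241.4] x [ 1.    -0.029  0.001] z [ 0.001 -0.001 -1.   ] F [ 0.9 -1.1  1.2] op 11.0 q [-0.04  0.47  2.08 -0.    0.59 -0.01]
```

View pics/s30.png

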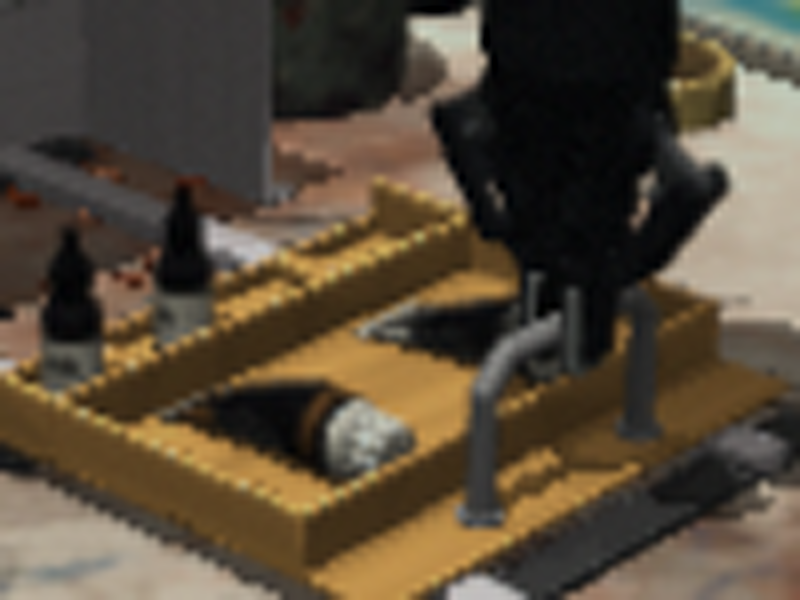

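```bash
python3 -m jog '[[[0.1,0,0],[0,0,0]],[[0.3,0,0],[0,0,0]],[[0.6,0,0],[0,0,0]],[[0.9,0,0],[0,0,0]],[[1.2,0,0],[0,0,0]],[[1.5,0,0],[0,0,0]],[[1.7,0,0],[0,0,0]],[[1.8,0,0],[0,0,0]]]' -1 30; python3 -c "
from h import *
st()
d=snapshot('scene');crop(d,240,180,340,255,'s31.png')"
```

```text
clock: 37.65
eef_pos: [479.9, -8.2, 241.4]
tool_rot: [0.0, 1.0, -0.014, 0.001]
wrist_force: [-1.0, -0.3, 4.2]
opening: 10.6
37.65 [479.9  -8.2 241.4] x [ 1.    -0.029  0.002] z [ 0.002 -0.001 -1.   ] F [-1.  -0.3  4.2] op 10.6 q [-0.04  0.49  2.04 -0.    0.61 -0.01]
```

View pics/s31.png

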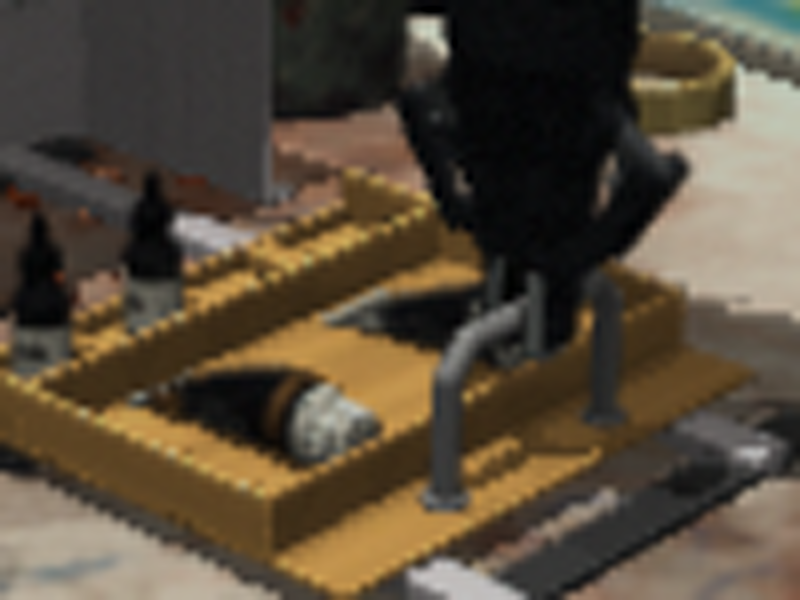

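Bottles upright, smooth motion. Continue at the same pace.

```bash
for i in 1; do python3 -m jog '[[[0.1,0,0],[0,0,0]],[[0.3,0,0],[0,0,0]],[[0.6,0,0],[0,0,0]],[[0.9,0,0],[0,0,0]],[[1.2,0,0],[0,0,0]],[[1.5,0,0],[0,0,0]],[[1.7,0,0],[0,0,0]],[[1.8,0,0],[0,0,0]]]'; done; python3 -m jog '[[[0.1,0,0],[0,0,0]],[[0.3,0,0],[0,0,0]],[[0.6,0,0],[0,0,0]],[[0.9,0,0],[0,0,0]],[[1.2,0,0],[0,0,0]],[[1.5,0,0],[0,0,0]],[[1.7,0,0],[0,0,0]],[[1.8,0,0],[0,0,0]]]';python3 -m jog '[[[0.1,0,0],[0,0,0]],[[0.3,0,0],[0,0,0]],[[0.6,0,0],[0,0,0]],[[0.9,0,0],[0,0,0]],[[1.2,0,0],[0,0,0]],[[1.5,0,0],[0,0,0]],[[1.7,0,0],[0,0,0]],[[1.8,0,0],[0,0,0]]]'; python3 -c "
from h import *
st()
d=snapshot('scene');crop(d,200,170,320,260,'s32.png')"
```

```text
clock: 38.5
eef_pos: [498.2, -8.7, 241.4]
tool_rot: [0.0, 1.0, -0.014, 0.001]
wrist_force: [-1.3, 0.5, 4.1]
opening: 10.5
clock: 39.3
eef_pos: [516.5, -9.2, 241.4]
tool_rot: [0.0, 1.0, -0.014, 0.001]
wrist_force: [-1.9, -0.2, 3.4]
opening: 10.9
clock: 40.1
eef_pos: [534.7, -9.8, 241.4]
tool_rot: [0.0, 1.0, -0.014, 0.001]
wrist_force: [-2.2, 0.7, 3.1]
opening: 11.0
40.1 [534.7  -9.8 241.4] x [ 1.    -0.029  0.002] z [ 0.002 -0.001 -1.   ] F [-2.2  0.7  3.1] op 11.0 q [-0.04  0.54  1.92 -0.    0.68 -0.01]
```

View pics/s32.png

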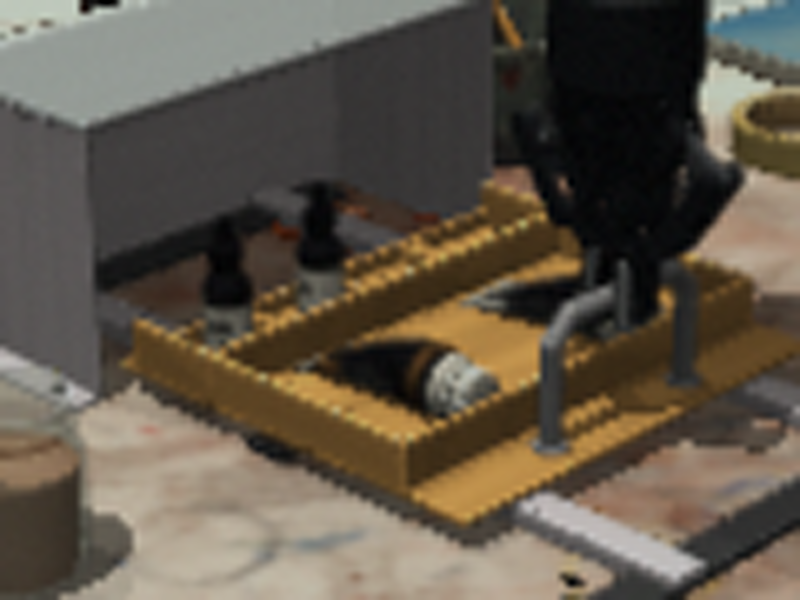

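```bash
python3 -m jog '[[[0.1,0,0],[0,0,0]],[[0.3,0,0],[0,0,0]],[[0.6,0,0],[0,0,0]],[[0.9,0,0],[0,0,0]],[[1.2,0,0],[0,0,0]],[[1.5,0,0],[0,0,0]],[[1.7,0,0],[0,0,0]],[[1.8,0,0],[0,0,0]]]';python3 -m jog '[[[0.1,0,0],[0,0,0]],[[0.3,0,0],[0,0,0]],[[0.6,0,0],[0,0,0]],[[0.9,0,0],[0,0,0]],[[1.2,0,0],[0,0,0]],[[1.5,0,0],[0,0,0]],[[1.7,0,0],[0,0,0]],[[1.8,0,0],[0,0,0]]]';python3 -m jog '[[[0.1,0,0],[0,0,0]],[[0.3,0,0],[0,0,0]],[[0.6,0,0],[0,0,0]],[[0.9,0,0],[0,0,0]],[[1.2,0,0],[0,0,0]],[[1.5,0,0],[0,0,0]],[[1.7,0,0],[0,0,0]],[[1.8,0,0],[0,0,0]]]'; python3 -m jog '[[[0.1,0,0],[0,0,0]],[[0.3,0,0],[0,0,0]],[[0.6,0,0],[0,0,0]],[[0.9,0,0],[0,0,0]],[[1.2,0,0],[0,0,0]],[[1.5,0,0],[0,0,0]],[[1.7,0,0],[0,0,0]],[[1.8,0,0],[0,0,0]]]'; python3 -m jog '[[[0.1,0,0],[0,0,0]],[[0.3,0,0],[0,0,0]],[[0.5,0,0],[0,0,0]],[[0.7,0,0],[0,0,0]],[[0.9,0,0],[0,0,0]],[[1.1,0,0],[0,0,0]],[[1.3,0,0],[0,0,0]],[[1.4,0,0],[0,0,0]]]'; python3 -c "
from h import *
st()
d=snapshot('scene');crop(d,180,150,300,240,'s33.png')"
```

```text
clock: 40.95
eef_pos: [553.0, -10.3, 241.4]
tool_rot: [0.0, 1.0, -0.014, 0.001]
wrist_force: [-2.4, 1.3, 1.3]
opening: 11.2
clock: 41.75
eef_pos: [571.3, -10.8, 241.4]
tool_rot: [0.0, 1.0, -0.014, 0.001]
wrist_force: [-1.7, 0.9, 1.8]
opening: 10.7
clock: 42.55
eef_pos: [589.5, -11.3, 241.4]
tool_rot: [0.0, 1.0, -0.014, 0.002]
wrist_force: [-2.4, 0.2, 0.2]
opening: 10.7
clock: 43.35
eef_pos: [607.8, -11.9, 241.4]
tool_rot: [0.0, 1.0, -0.014, 0.002]
wrist_force: [-2.2, 0.2, 1.2]
opening: 10.8
clock: 44.15
eef_pos: [622.0, -12.3, 241.5]
tool_rot: [0.0, 1.0, -0.014, 0.002]
wrist_force: [-2.5, 0.3, -0.4]
opening: 10.5
44.15 [622.  -12.3 241.5] x [ 1.    -0.029  0.003] z [ 0.003 -0.001 -1.   ] F [-2.5  0.3 -0.4] op 10.5 q [-0.04  0.63  1.72 -0.    0.78 -0.01]
```

View pics/s33.png

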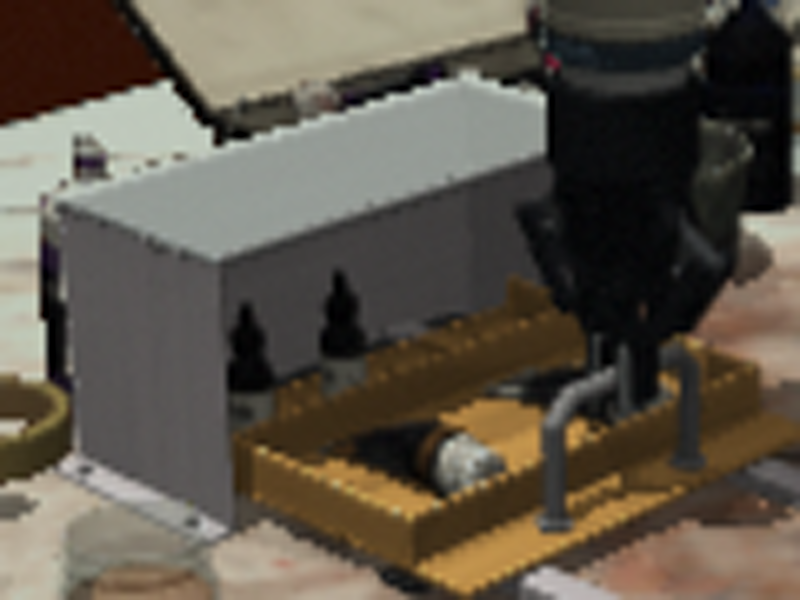

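```bash
python3 -m jog '[[[0.1,0,0],[0,0,0]],[[0.25,0,0],[0,0,0]],[[0.4,0,0],[0,0,0]],[[0.55,0,0],[0,0,0]],[[0.7,0,0],[0,0,0]],[[0.85,0,0],[0,0,0]],[[0.95,0,0],[0,0,0]],[[1.0,0,0],[0,0,0]]]'; python3 -m jog '[[[0.1,0,0],[0,0,0]],[[0.2,0,0],[0,0,0]],[[0.3,0,0],[0,0,0]],[[0.4,0,0],[0,0,0]],[[0.5,0,0],[0,0,0]],[[0.6,0,0],[0,0,0]],[[0.65,0,0],[0,0,0]],[[0.65,0,0],[0,0,0]]]'; python3 -m jog '[[[0.05,0,0],[0,0,0]],[[0.1,0,0],[0,0,0]],[[0.15,0,0],[0,0,0]],[[0.2,0,0],[0,0,0]],[[0.25,0,0],[0,0,0]],[[0.3,0,0],[0,0,0]]]'
```

```text
clock: 45.0
eef_pos: [632.2, -12.6, 241.4]
tool_rot: [0.0, 1.0, -0.014, 0.002]
wrist_force: [-2.3, -0.5, -1.6]
opening: 10.8
clock: 45.8
eef_pos: [638.8, -12.7, 241.5]
tool_rot: [0.0, 1.0, -0.014, 0.002]
wrist_force: [-2.4, 0.2, -0.7]
opening: 10.8
clock: 46.4
eef_pos: [641.0, -12.8, 241.4]
tool_rot: [0.0, 1.0, -0.014, 0.0]
wrist_force: [-7.8, -0.2, 5.8]
opening: 10.8
```

```bash
python3 -m jog '[[[0.1,0,0],[0,0,0]],[[0.2,0,0],[0,0,0]],[[0.3,0,0],[0,0,0]],[[0.3,0,0],[0,0,0]]]'; python3 -c "
from h import *
st()"
```

```text
clock: 46.8
eef_pos: [642.1, -12.8, 241.3]
tool_rot: [0.0, 1.0, -0.014, -0.003]
wrist_force: [-12.2, 0.2, 10.1]
opening: 10.6
46.8 [642.1 -12.8 241.3] x [ 1.    -0.029 -0.006] z [-0.006 -0.001 -1.   ] F [-12.2   0.2  10.1] op 10.6 q [-0.04  0.66  1.67 -0.    0.82 -0.01]
```

```bash
python3 -m jog '[[[0,0,0],[0,0,0]],[[0,0,0],[0,0,0]]]' -0.65; python3 -m jog '[[[-0.05,0,0],[0,0,0]],[[-0.05,0,0],[0,0,0]],[[-0.05,0,0],[0,0,0]]]' -0.3; python3 -m jog '[[[0,0,0],[0,0,0]],[[0,0,0],[0,0,0]]]' 0; python3 -c "
from h import *
st()
d=snapshot('scene');crop(d,180,150,300,240,'s34.png')"
```

```text
clock: 47.0
eef_pos: [642.6, -12.9, 241.8]
tool_rot: [0.0, 1.0, -0.014, -0.002]
wrist_force: [0.4, 0.2, -0.3]
opening: 15.0
clock: 47.3
eef_pos: [642.4, -12.9, 241.9]
tool_rot: [0.0, 1.0, -0.014, -0.001]
wrist_force: [-0.0, 0.3, 0.5]
opening: 30.1
clock: 47.5
eef_pos: [642.5, -12.9, 241.9]
tool_rot: [0.0, 1.0, -0.014, -0.001]
wrist_force: [-0.4, 0.2, -0.7]
opening: 43.1
47.5 [642.5 -12.9 241.9] x [ 1.    -0.029 -0.003] z [-0.003 -0.001 -1.   ] F [-0.4  0.2 -0.7] op 43.1 q [-0.04  0.66  1.67 -0.    0.82 -0.01]
```

View pics/s34.png

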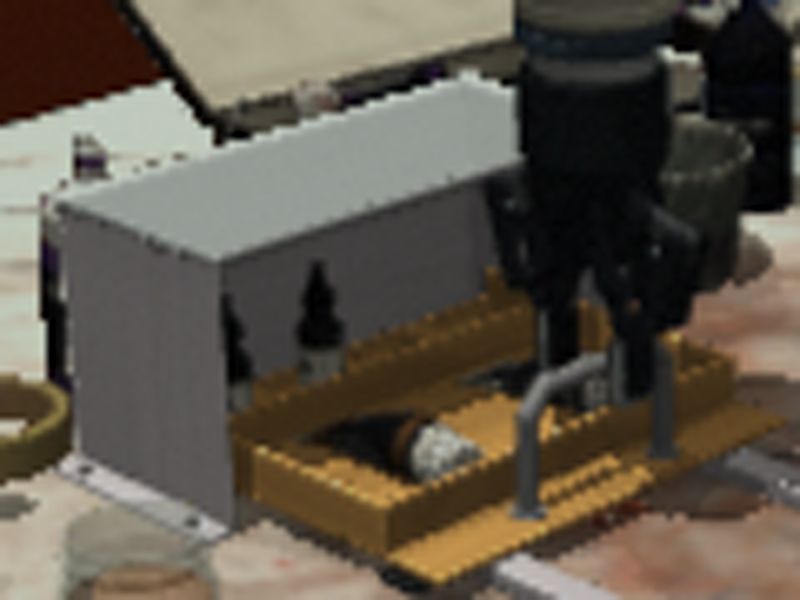

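```bash
python3 -m jog '[[[0,0,-1],[0,0,0]],[[0,0,-3],[0,0,0]],[[0,0,-6],[0,0,0]],[[0,0,-10],[0,0,0]],[[-2,5,-13],[0,0,0]],[[-6,10,-15],[0,0,0]],[[-10,15,-15],[0,0,0]],[[-14,20,-15],[0,0,0]]]';python3 -m jog '[[[0,4,0],[0,0,0]],[[0,8,0],[0,0,0]],[[0,10,0],[0,0,0]],[[0,10,0],[0,0,0]]]'; python3 -c "
from h import *
st()
d=snapshot('scene');crop(d,180,150,300,240,'s35.png');cv2.imwrite('pics/s35f.png',d['img'][:,:,::-1])
d=snapshot('top');crop(d,220,80,360,185,'t35.png');cv2.imwrite('pics/t35f.png',d['img'][:,:,::-1])
c=lambda p:p
"
```

```text
clock: 48.35
eef_pos: [531.5, -167.7, 392.1]
tool_rot: [0.001, 1.0, -0.014, 0.0]
wrist_force: [0.8, -1.1, 0.2]
opening: 42.8
clock: 48.75
eef_pos: [528.3, -270.2, 393.2]
tool_rot: [0.002, 1.0, -0.016, 0.001]
wrist_force: [-0.4, 2.1, -0.8]
opening: 42.6
48.75 [ 528.3 -270.2  393.2] x [ 1.    -0.031  0.001] z [ 0.001 -0.003 -1.   ] F [-0.4  2.1 -0.8] op 42.6 q [-0.49  0.39  1.71 -0.    1.04 -0.46]
```

View pics/s35.png

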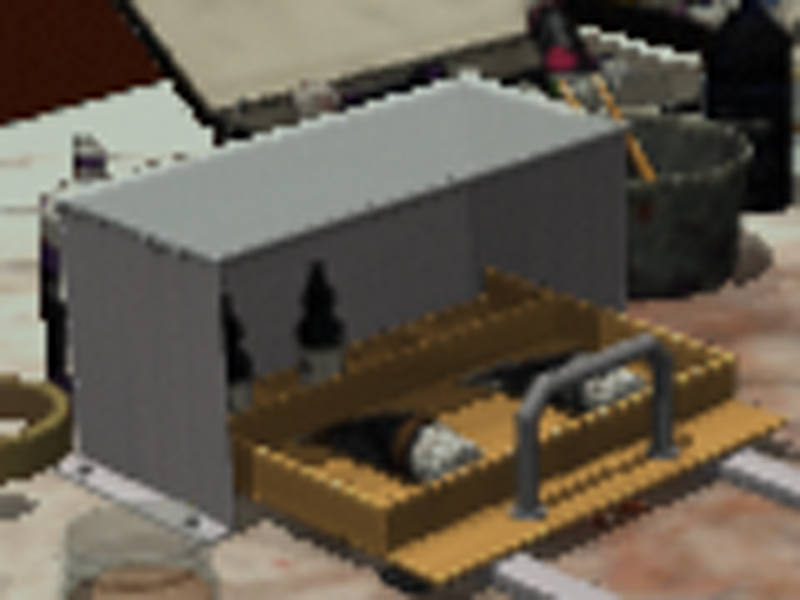

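View pics/t35f.png

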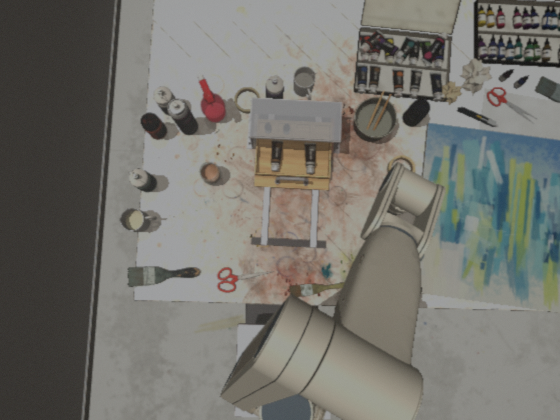

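View pics/t35.png

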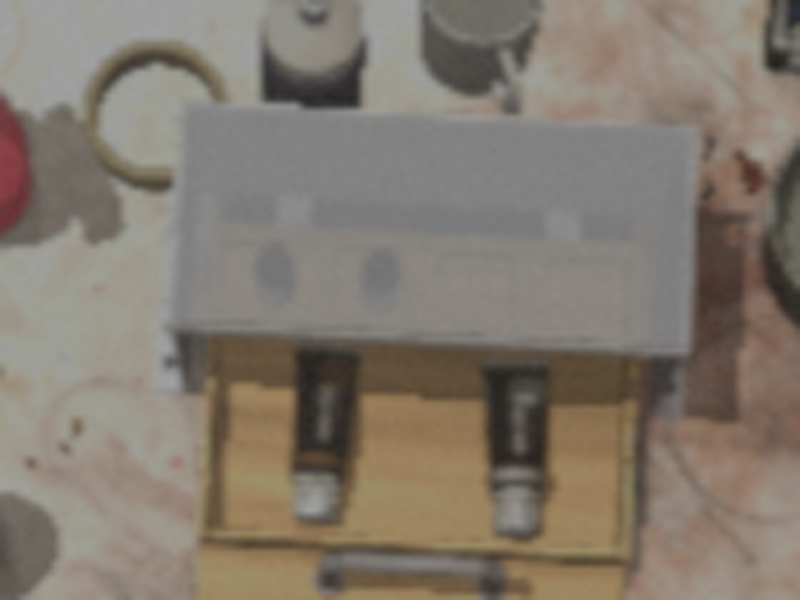

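Run:
```python
from h import *
d=snapshot("top")
c=lambda u,v:((u+.5)/5.714+219.5,(v+.5)/5.714+79.5)
p,q=unproj(d,*c(325,564),84),unproj(d,*c(497,575),84);print((p+q)/2, "delta vs 457.8 out")
p,q=unproj(d,*c(205,538),44),unproj(d,*c(635,560),44);print((p+q)/2,"front rim, out was 480.3")
```

```text
[636.38620795 -11.72463829  84.        ] delta vs 457.8 out
[657.08820075 -18.0708467   44.        ] front rim, out was 480.3
```

```bash
python3 -c "
from station import job_done
print(job_done())"
```

```text
the job is handed in; nothing more can be done
None
```

The job is done and handed in at about 49 s of the 210 s allowed. I found two dropper bottles and two paint tubes on the table. I pulled the tray out to its stop by the handle and laid both tubes in the bin. The two bottles went upright into pockets 1 and 2, and I then pushed the tray home slowly.

**Last checks:**
- **Contents:** in the final pictures both bottles stand upright in pockets 1 and 2 under the hood, and both tubes lie in the bin.
- **Bystanders:** they look unmoved in the pictures; I did not measure them.
- **Fully home:** the gripper travelled about 180 mm, and resistance rose from about 2 N to 12 N at the end stop.

**Disagreement:** the top camera gave a travel of only 177–179 mm, about its reading error short of 180 mm. I took the force rise as proof of the stop and did not push again.

**High force:** the pull against the outer stop briefly reached 67 N along the pull at the wrist, about 75 N in total. That is within the 120 N limit but rougher than I intended. No bottle was in the tray at the time.

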